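Clamp a neck blank to the T-slot plate with a drop-in T-bolt

TASK

Take the T-bolt from its sloped wooden rest, stand it upright and drop its head through the steel strap's slot into the T-slot of the plate below. Then turn its knob clockwise: the head turns square under the lips of the T-slot first and stops there; go on turning until the knob presses the strap firmly down on the wooden neck blank. Leave the blank, strap and heel block where they lie, do not disturb the chisel, the glue pot or the sanding block, and let go of the bolt at the end.

Things in the scene. Friction and masses are not known exactly. Their poses are not given: they have to be found in the camera images.
- plate: fixed dark steel T-slot plate, 200 x 260 x 36 mm (its x, y, z); origin under its centre. Two T-slots run along its y through its whole length, at x = -50 and x = +50 mm: mouth 22 mm wide, below 10 mm thick lips a channel 37 mm wide and 18 mm high. Only the slot at x = -50 mm, under the strap, is used
- slot (a point): middle of the mouth of the T-slot under the strap, level with the plate's top face (36 mm above the bench); axes as the plate's: y along the slot, z up
- strap: loose bright steel clamp strap, 46 x 170 x 14 mm (x, y, z), origin under its centre; lies above and along the T-slot with its underside 24 mm over the plate, its -y end on the neck blank and its +y end on the heel block. A through slot 24 x 62 mm (x, y) in its middle, long side along y, lies over the T-slot
- neck: loose light wooden neck blank, 235 mm long, 24 mm thick, shaft 44 mm wide, lying across the plate along x under the strap's -y end; origin under the shaft
- heel: loose aluminium heel block, 44 x 38 x 24 mm, under the strap's +y end; origin under its centre
- rest: fixed wooden rest for the bolt, base 115 x 120 mm, with a V-trough 34 mm long that slopes up 25 degrees towards its -x end; origin on the bench, 66 mm under the bolt's axis at the upper end of the trough
- bolt: loose steel T-bolt, 117 mm long with its knob, 0.29 kg. Origin on its axis at the underside of the knob's flange (with joint nut at 0), z along the axis to the knob, y along the head's long side. Shank 16 mm in diameter from z = 0 to the head at z = -50.5 mm. At the start it lies in the rest's trough, knob to the rest's -x side and up 25 degrees, its y level, along the rest's y
- bolt_head (a point): on the bolt's axis at the top face of its head (z = -50.5 mm in the bolt). The head is 35 mm (bolt y) x 18 mm (x), 12 mm thick; it passes the slots only with its long side along them. Two opposite corners are cut back: in the channel it turns about 100 degrees clockwise (seen from the knob) to a stop, not the other way
- knob (a point): on the bolt's axis, where to grip the knob: 30 mm above the underside of its flange; turns with the knob. The flange is steel, 42 mm in diameter, 6 mm thick; above it the knob is a black fluted cylinder 34 mm in diameter, 48 mm high. With the flange resting on the strap this point is 104 mm above the bench
- nut (a joint): turn of the knob on the bolt, rad: -0.5 to 0 at the start, grows clockwise seen from above; 10 mm nearer the head per turn, about 0.08 N m stiff, stays where it is left. While the head is free, knob and bolt turn together. With the head at its stop and the flange on the strap, the play is gone at about 1.6 rad; the knob then stiffens over the next 0.5 to 1 rad: 0.6 N m is firm
- chisel: bystander: chisel with a wooden handle, 260 mm long, lying on the bench
- gluepot: bystander: open copper-coloured glue pot, 76 mm in diameter, 85 mm high
- sander: bystander: cork sanding block, 100 x 55 x 30 mm
Not all that is in view belongs to the job. Of the things shaped like the neck, the wooden one is meant.

How it is judged:
On the way, in this order (a step that is already met when the one before it is completed fails the run):
1. the bolt stands upright, its head down in the T-slot, below the lips (z of bolt_head in the frame of slot below -0.0102 m and x of bolt_head in the frame of slot between -0.006 and 0.006 m and horizontal distance between bolt_head and strap below 0.03 m and angle between bolt's own z axis and vertical below 0.2 rad), for 0.2 s.
2. the head is turned square across the T-slot, under the lips (angle between the y axis of bolt and the x axis of plate, either way round below 0.35 rad and z of bolt_head in the frame of slot below -0.009 m), for 0.2 s.
At the end, for the whole second after the job is handed in: The bolt stands upright (within 6 degrees) and still, its head square across the T-slot (within 20 degrees) and drawn up against the lips; the tightened knob presses the strap on the neck blank with more than 15 N, without the robot; blank, strap and heel block are within 12 mm of where they were (all of step 2 and contact force between strap and neck above 15 N and contact force between bolt and plate above 15 N and contact force between bolt and strap above 15 N and z of bolt_head in the frame of slot above -0.0118 m and angle between bolt's own z axis and vertical below 0.1 rad and linear speed of bolt below 0.01 m/s and distance of each of neck, strap, heel from where it was at the start of the episode below 0.012 m); the robot touches nothing.
It fails at once if the chisel, glue pot or sanding block is shifted by more than 20 mm (distance of any of chisel, gluepot, sander from where it was at the start of the episode above 0.02 m).
It fails at once if the neck blank, strap or heel block is pushed more than 20 mm out of place (distance of any of neck, strap, heel from where it was at the start of the episode above 0.02 m).
It also fails if it takes over 72 s, if anything falls off the work surface, if the arm or the gripper's body presses on something with over 40 N, if the wrist force passes 120 N, or if a joint passes its speed limit or range.

ROBOT

A 6-joint arm with a two-finger parallel gripper is mounted at the origin on the work surface. World frame = base frame: x ahead of the robot, y to its left, z up, the work surface at z = 0. Lengths are in m, angles in rad, forces in N, time in s.
With the tool pointing down it reaches from about 0.35 to 0.85 m from the base axis. Payload 8.1 kg.
Tool frame: the origin (TCP) lies on the centre line of the jaws, within the pads' length; the fingertips stand robot.tip_extent ahead of it and the grasp point (between the pads) lies 11 mm behind it (robot.tip_extent is the distance from the TCP to the fingertips, in m); y points along the fingers, z is the direction in which the jaws open and shut, and the axes are right-handed (so a half turn about y gives the same grasp; the last joint's range is limited). The gripper opens to 93 mm and grips with 3 to 60 N. Pads are 15 mm wide; open, the fingers measure 128 mm over their backs; the gripper's body (75 mm by 188 mm) begins 65 mm behind the grasp point.
Start: joints at [1.183, 0.13, 1.488, -0, 1.523, -0.085], TCP at [0.179, 0.573, 0.205] pointing down, gripper open.
Joint ranges: [-2.96, 2.96], [-0.89, 2.26], [0.02, 2.5], [-1.34, 4.48], [0, 2.73], [-2.66, 2.66]. Speed limits (rad/s): [2.39, 2.39, 2.79, 3.14, 3.14, 3.14].

INTERFACE

Orientations are given as a rotation vector (axis times angle).
In Python, from plant import monitor, optics, robot gives the robot as it stands.
- The arm moves only by the shell command python3 -m inch 'ROWS' [OPENING] [FORCE]. ROWS is JSON, a list that holds one entry, the list of rows, each a list of 6 numbers: the shift along the tool's x, y, z in mm, then the turn, a rotation vector about the tool's x, y, z in rad. A call has 1 to 8 rows; each row shifts and turns the commanded pose from where the row before left it, along the tool's axes as they then stand; what a row does not reach is not made up. A row lasts 1/8 s, in which the tool goes at most 62.5 mm and 10.7 degrees, less where a joint would pass 70% of its speed; a pose out of reach is approached as far as the arm can. A call is refused whole if a number of a shift passes 62.5 or a number of a turn 0.188, either way. A call with a gripper value outside its range is refused whole. OPENING is the finger opening in mm, from 0 to 93, set as the call begins (- or left out, the last holds). The fingers move at their own pace and stop on an object; FORCE is the grip in N (left out, the last holds). Time passes only in rows, so rows that do not move let the fingers close. It gives the time, the measured TCP pose, the force and the opening at its end, in the units of the state.
- monitor.read_state(): the state, without advancing time (a new reading comes with each control period).
- optics.read_camera(name): name is "scene" or "side" or "wrist"; returns a dict with "image" (420x560x3 uint8, blue, green, red), "fx", "fy", "cx", "cy" (pixels), "rvec" (rotation vector, rad) and "tvec" (3), from world to camera coordinates, as OpenCV has them. Camera axes: x right, y down, z forward; pixel columns grow to the right and rows downward; lengths in m; the calibration is good to about 2 mm. The wrist camera is an equidistant fisheye: a pixel r from the principal point sees the ray r / f radians off the axis. A picture is of the moment at which its call begins. There is no depth.
- robot.close_job(): hands the job in, once; it reports no verdict.
The state is a dict: "t": time; "q": joint angles; "dq": joint speeds; "joint_torque": joint torques, N m; "tool_pos": TCP position; "orientation": TCP orientation; "force": force on the tool from outside, world axes, zero at the start; "wrist_torque": the same for the moment, N m; "opening": finger opening in m.
Only numpy, scipy, OpenCV 4.12 (cv2) and the standard library are available. Lean on these libraries where they do the work, as an engineer would, in place of code of your own. Each camera call takes 0.05 s, during which the arm holds its last target.

## Working session

There is one attempt and no reset: what is moved stays moved. The work goes in short steps, Python scripts to look and compute and a shell command to move; the robot and the scene stay as the last step left them, time stands still between calls to the robot, and variables do not carry over. Pictures are saved under pics/ and viewed, and the job is handed in when it is done.

```bash
ls -la; mkdir -p pics; python3 - <<'E'
from plant import monitor, optics, robot
import cv2
print(monitor.read_state()); print(robot.tip_extent)
for n in ["scene","side","wrist"]:
    c=optics.read_camera(n); cv2.imwrite(f"pics/a_{n}.png",c["image"]); print(n,{k:v for k,v in c.items() if k!="image"})
E
```

```text
total 12
drwxr-xr-x  3 agent agent 4096 Dec  6 22:53 .
drwxr-xr-x 23 root  root  4096 Dec  6 22:53 ..
drwxr-xr-x  2 agent agent 4096 Dec  6 22:53 pics
{'t': 0.0, 'q': array([ 1.18258304e+00,  1.31145322e-01,  1.48928922e+00, -4.33137545e-05,
        1.52298504e+00, -8.54387024e-02]), 'dq': array([ 0.00010414,  0.00109518, -0.00092704,  0.0004234 , -0.0002765 ,
       -0.00035273]), 'joint_torque': array([ 3.71296517e-05, -5.59846795e+01, -4.91754448e+01,  7.68158538e-02,
        3.55093216e-02, -1.29884670e-04]), 'tool_pos': array([0.17869232, 0.5721484 , 0.20389147]), 'orientation': array([-1.5594911 ,  0.23799561, -0.23738633]), 'force': array([-0.79036784, -0.79143097,  0.23766865]), 'wrist_torque': array([ 0.00263652, -0.020234  ,  0.0488022 ]), 'opening': 0.09301780259126186}
0.008
scene {'fx': 516.4920219441699, 'fy': 516.4920219441699, 'cx': 284.6448817420362, 'cy': 214.183784601444, 'rvec': array([ 1.74432776,  1.50262029, -0.74271409]), 'tvec': array([-0.08732703, -0.27213793,  1.70755972])}
side {'fx': 434.63771679586137, 'fy': 434.63771679586137, 'cx': 281.3201124802211, 'cy': 214.427416879505, 'rvec': array([ 2.38204597, -0.29885207,  0.10863444]), 'tvec': array([-0.50453088,  0.14980003,  1.37546006])}
wrist {'fx': 325.19226210127806, 'fy': 325.19226210127806, 'cx': 275.2965163192589, 'cy': 214.59427887163275, 'rvec': array([-2.35989748, -1.73482398, -0.21778875]), 'tvec': array([-0.59927502, -0.03005021,  0.39135717])}
```

View pics/a_scene.png

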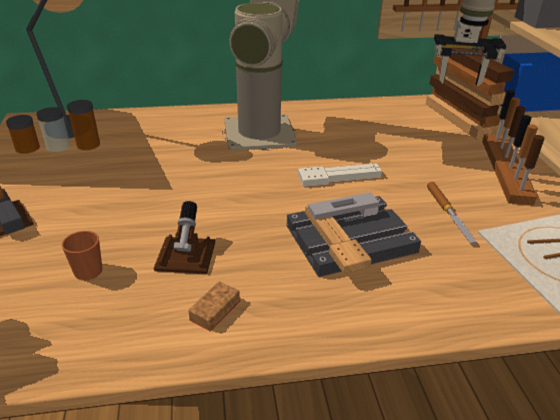

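View pics/a_side.png

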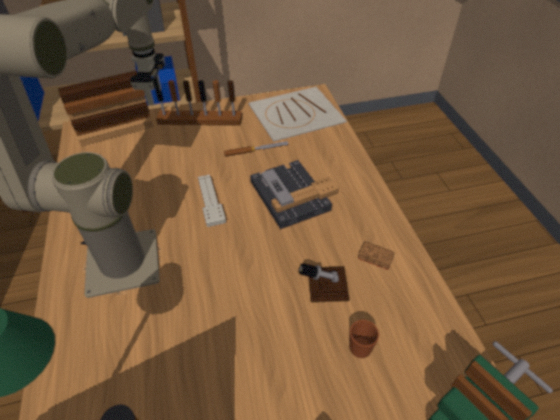

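View pics/a_wrist.png

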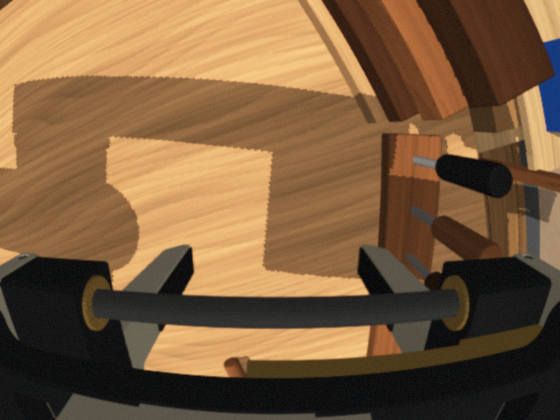

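```bash
cat > h.py <<'E'
import numpy as np, cv2
from plant import monitor, optics, robot
from scipy.spatial.transform import Rotation as R
def ray(c,uv):
    Rm=cv2.Rodrigues(c["rvec"])[0]; C=-Rm.T@c["tvec"]
    x=(uv[0]-c["cx"])/c["fx"]; y=(uv[1]-c["cy"])/c["fy"]
    if c.get("fish"):
        r=np.hypot(x,y); k=np.sin(r)/r if r>1e-9 else 1; d=np.array([x*k,y*k,np.cos(r)])
    else: d=np.array([x,y,1.])
    d=Rm.T@d; return C,d/np.linalg.norm(d)
def onz(c,uv,z):
    C,d=ray(c,uv); return C+d*(z-C[2])/d[2]
def two(c1,u1,c2,u2):
    A,d=ray(c1,u1);B,e=ray(c2,u2)
    s=np.linalg.lstsq(np.c_[d,-e],B-A,rcond=None)[0]
    p=A+d*s[0];q=B+e*s[1]; return (p+q)/2,np.linalg.norm(p-q)
def proj(c,P):
    P=np.atleast_2d(np.asarray(P,float)); Rm=cv2.Rodrigues(c["rvec"])[0]; X=P@Rm.T+c["tvec"]
    if c.get("fish"):
        rr=np.hypot(X[:,0],X[:,1]); th=np.arctan2(rr,X[:,2]); k=th/np.maximum(rr,1e-9); xy=X[:,:2]*k[:,None]
    else: xy=X[:,:2]/X[:,2:]
    return xy*[c["fx"],c["fy"]]+[c["cx"],c["cy"]]
def cam(n):
    c=dict(optics.read_camera(n)); c["fish"]=(n=="wrist"); return c
def crop(c,x,y,w,h,f,name):
    im=cv2.resize(c["image"][y:y+h,x:x+w],None,fx=f,fy=f,interpolation=cv2.INTER_CUBIC); cv2.imwrite(f"pics/{name}.png",im)
E
python3 - <<'E'
from h import *
import pickle
s=cam("scene"); d=cam("side"); pickle.dump((s,d),open("cams.pkl","wb"))
crop(s,275,160,155,115,5,"b_plate_s"); crop(s,140,190,110,80,7,"b_rest_s")
crop(d,240,150,110,80,7,"b_plate_d"); crop(d,285,250,80,60,9,"b_rest_d")
E
```

```text
(no output)
```

View pics/b_plate_s.png

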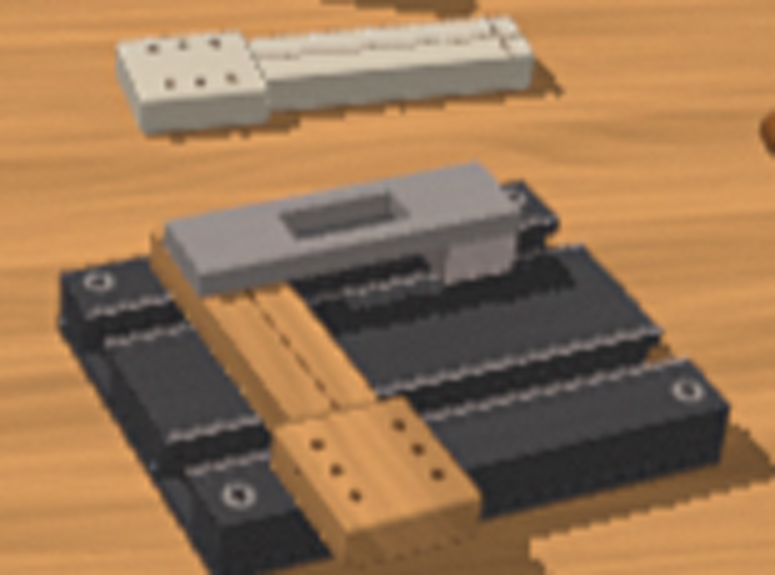

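View pics/b_rest_s.png

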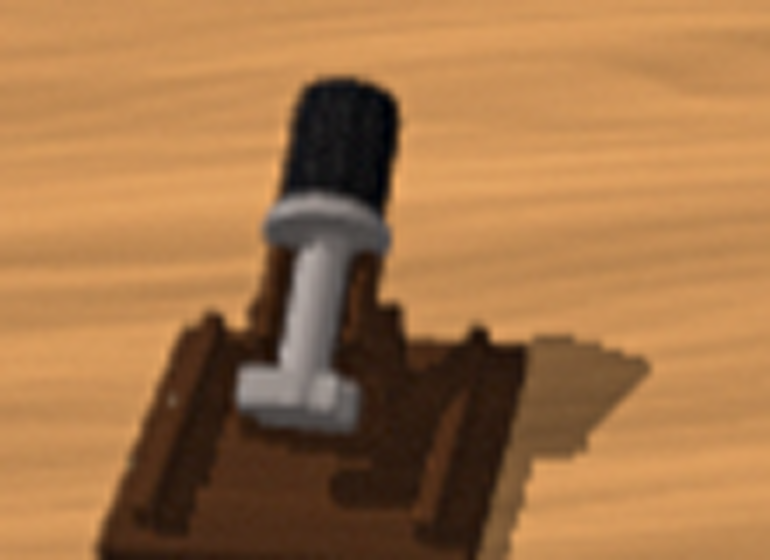

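View pics/b_plate_d.png

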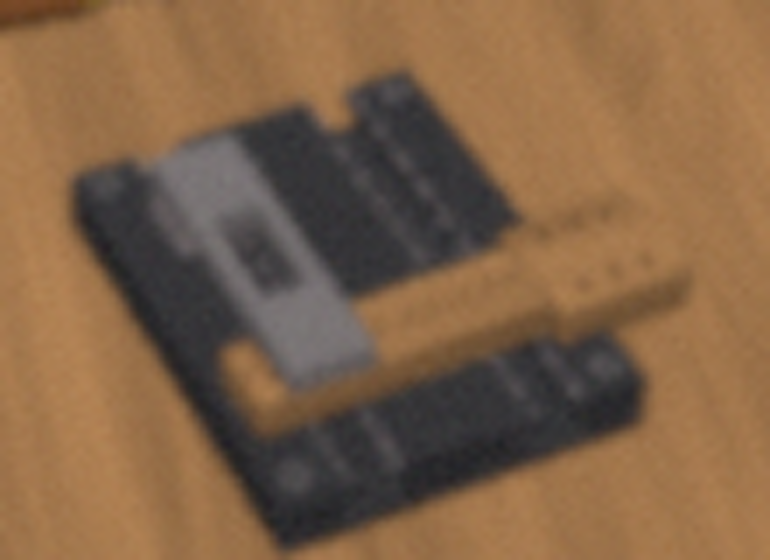

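View pics/b_rest_d.png

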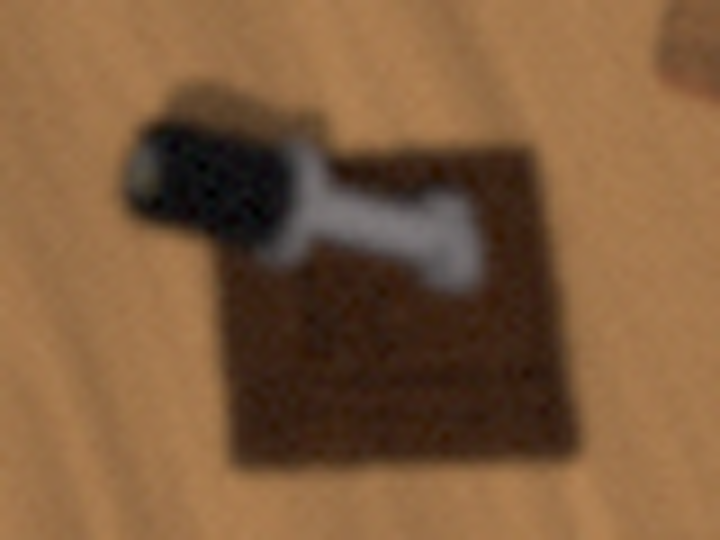

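```bash
python3 - <<'E'
from h import *
import pickle
s,d=pickle.load(open("cams.pkl","rb"))
S=lambda x,y:(275+(x+.5)/5-.5,160+(y+.5)/5-.5)
D=lambda x,y:(240+(x+.5)/7-.5,150+(y+.5)/7-.5)
s7=lambda x,y:(140+(x+.5)/7-.5,190+(y+.5)/7-.5)
d9=lambda x,y:(285+(x+.5)/9-.5,250+(y+.5)/9-.5)
np.set_printoptions(precision=4,suppress=True)
for n,a,b in [("top",(347,95),(148,170)),("fl",(327,222),(297,203)),("head",(300,395),(455,240))]:
    print(n,*two(s,s7(*a),d,d9(*b)))
print("strap slot S"); 
for p in [(282,212),(388,192),(408,212),(300,238)]: print(onz(s,S(*p),.074))
print("strap top S")
for p in [(165,222),(478,165),(520,200),(205,278)]: print(onz(s,S(*p),.074))
print("strap D")
for p in [(155,175),(238,135),(380,355),(298,388)]: print(onz(d,D(*p),.074))
print("slot D")
for p in [(215,220),(248,207),(305,280),(270,298)]: print(onz(d,D(*p),.074))
print("plate D")
for p in [(75,180),(405,72),(640,385),(285,525)]: print(onz(d,D(*p),.036))
print("plate S")
for p in [(62,270),(220,525),(725,405),(530,182)]: print(onz(s,S(*p),.036))
E
```

```text
top [ 0.5215 -0.2252  0.0895] 0.0026470677657985547
fl [ 0.5681 -0.235   0.0708] 0.005899457976884289
head [ 0.6213 -0.2454  0.0434] 0.0034196039489306634
strap slot S
[0.5356 0.114  0.074 ]
[0.5252 0.1699 0.074 ]
[0.5434 0.175  0.074 ]
[0.5582 0.1175 0.074 ]
strap top S
[0.5368 0.0559 0.074 ]
[0.5074 0.2213 0.074 ]
[0.5402 0.2327 0.074 ]
[0.5843 0.0655 0.074 ]
strap D
[0.5018 0.2084 0.074 ]
[0.5496 0.2274 0.074 ]
[0.5784 0.0569 0.074 ]
[0.5351 0.0455 0.074 ]
slot D
[0.5236 0.1684 0.074 ]
[0.5418 0.1735 0.074 ]
[0.5564 0.1156 0.074 ]
[0.5369 0.1077 0.074 ]
plate D
[0.468  0.2565 0.036 ]
[0.6586 0.2968 0.036 ]
[0.7066 0.041  0.036 ]
[ 0.5161 -0.0041  0.036 ]
plate S
[0.5175 0.0097 0.036 ]
[0.7136 0.0469 0.036 ]
[0.6629 0.298  0.036 ]
[0.4712 0.2652 0.036 ]
```

```bash
python3 - <<'E'
from h import *
s=monitor.read_state(); print(R.from_rotvec(s["orientation"]).as_matrix().round(3))
E
```

```text
[[ 0.955 -0.     0.298]
 [-0.298 -0.001  0.955]
 [-0.    -1.    -0.001]]
```

```bash
python3 - <<'E'
from h import *
import pickle
s,d=pickle.load(open("cams.pkl","rb"))
np.set_printoptions(precision=4,suppress=True)
def blob(c,x,y,w,h,f):
    im=c["image"][y:y+h,x:x+w].astype(int); m=f(im).astype(np.uint8)
    n,l,st,ce=cv2.connectedComponentsWithStats(m)
    i=1+st[1:,4].argmax(); ys,xs=np.nonzero(l==i)
    print(st[i]); return np.array([xs.mean()+x,ys.mean()+y])
blk=lambda im:(im.max(2)<60)&(im.max(2)-im.min(2)<22)
gry=lambda im:(im.min(2)>70)&(im.max(2)-im.min(2)<35)
a=blob(s,140,190,110,80,blk);b=blob(d,285,250,80,60,blk);print(a,b)
K,e=two(s,a,d,b);print("knob",K,e)
a=blob(s,140,190,110,80,gry);b=blob(d,305,255,60,40,gry);print(a,b)
M,e2=two(s,a,d,b);print("steel",M,e2)
v=K-M; v/=np.linalg.norm(v); print(v, np.degrees(np.arcsin(v[2])), np.arctan2(-v[1],-v[0]))
# strap: gray blob centroid of top? use corners
yaw=.187
for nm,c,pts in [("S",s,None)]: pass
E
```

```text
[ 41  12  16  19 216]
[ 15  14  18  14 179]
[188.5926 210.0139] [309.1117 270.2346]
knob [ 0.543  -0.2295  0.0832] 0.008410092073412822
[ 34  27  22  34 335]
[ 11  11  22  16 156]
[184.0418 234.1164] [326.9615 274.4615]
steel [ 0.5961 -0.2411  0.0565] 0.004772547413710731
[-0.8768  0.1916  0.441 ] 26.16580684442695 -0.2150767849001472
```

```bash
python3 -m inch '[[[44,-6,-28,0,0,0],[44,-6,-28,0,0,0],[44,-6,-28,0,0,0],[44,-6,-28,0,0,0],[44,-6,-28,0,0,0],[44,-6,-28,0,0,0],[44,-6,-28,0,0,0],[44,-6,-28,0,0,0]]]' 70 20; python3 -m inch '[[[17,0,-54,0,0,0],[17,0,-54,0,0,0],[17,0,-54,0,0,0],[17,0,-54,0,0,0],[17,0,-54,0,0,0],[17,0,-54,0,0,0],[17,0,-54,0,0,0],[10,0,-40,0,0,0]]]'; python3 -m inch '[[[0,0,0,0,0,-0.18],[0,0,0,0,0,-0.18],[0,0,0,0,0,-0.18],[0,0,0,0,0,-0.18],[0,0,0,0,0,-0.18],[0,0,0,0,0,0],[0,0,0,0,0,0]]]'
```

```text
t: 1.25
tool_pos: [0.4489, 0.2525, 0.2532]
orientation: [-1.557, 0.237, -0.238]
force: [0.5, -0.1, -0.1]
opening: 0.07
t: 2.25
tool_pos: [0.4461, -0.1858, 0.2529]
orientation: [-1.558, 0.239, -0.239]
force: [0.8, 1.2, 0.3]
opening: 0.0703
t: 3.12
tool_pos: [0.511, -0.2198, 0.2506]
orientation: [-1.568, -0.431, -0.873]
force: [0.1, -0.1, 0.6]
opening: 0.0702
```

```bash
python3 - <<'E'
from h import *
np.set_printoptions(precision=4,suppress=True)
s=monitor.read_state(); print(s["q"],s["tool_pos"]); print(R.from_rotvec(s["orientation"]).as_matrix().round(3))
w=cam("wrist"); cv2.imwrite("pics/c_w.png",w["image"])
Rm=cv2.Rodrigues(w["rvec"])[0]; print("cam",-Rm.T@w["tvec"],Rm)
E
```

```text
[-0.7288 -0.8925  2.4141  0.4241  0.891  -2.1462] [ 0.511  -0.2198  0.2506]
[[ 0.646  0.708  0.286]
 [-0.203 -0.203  0.958]
 [ 0.736 -0.677  0.013]]
cam [ 0.34   -0.1692  0.3229] [[ 0.2868  0.9579  0.0122]
 [ 0.4486 -0.1456  0.8818]
 [ 0.8464 -0.2474 -0.4715]]
```

View pics/c_w.png

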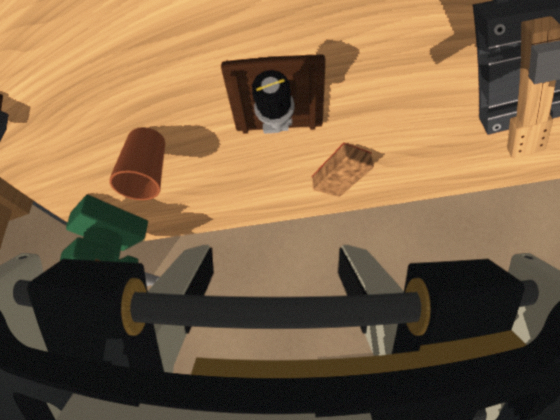

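```bash
python3 - <<'E'
from h import *
import pickle
np.set_printoptions(precision=4,suppress=True)
s,d=pickle.load(open("cams.pkl","rb")); w=cam("wrist")
im=w["image"][60:140,230:320].astype(int); m=((im.max(2)<45)&(im.max(2)-im.min(2)<15)).astype(np.uint8)
n,l,st,ce=cv2.connectedComponentsWithStats(m); i=1+st[1:,4].argmax(); print(st[i],ce[i])
K=np.array([.543,-.2295,.0832])
print(proj(w,K),proj(s,K),proj(d,K))
crop(w,220,40,120,110,6,"c_wk")
P=[ray(w,ce[i]+[230,60]),ray(s,(188.6,210)),ray(d,(309.1,270.2))]
A=np.zeros((3,3));b=np.zeros(3)
for C,dd in P:
    M=np.eye(3)-np.outer(dd,dd);A+=M;b+=M@C
K=np.linalg.solve(A,b);print(K)
for c in (w,s,d):print(proj(c,K))
E
```

```text
[  22    9   39   49 1151] [42.4535 35.1156]
[[272.7491  97.5427]] [[187.1536 211.1631]] [[308.2938 269.0093]]
[ 0.5421 -0.2292  0.0822]
[[272.7304  96.1863]]
[[187.2983 211.2914]]
[[307.9668 269.204 ]]
```

View pics/c_wk.png

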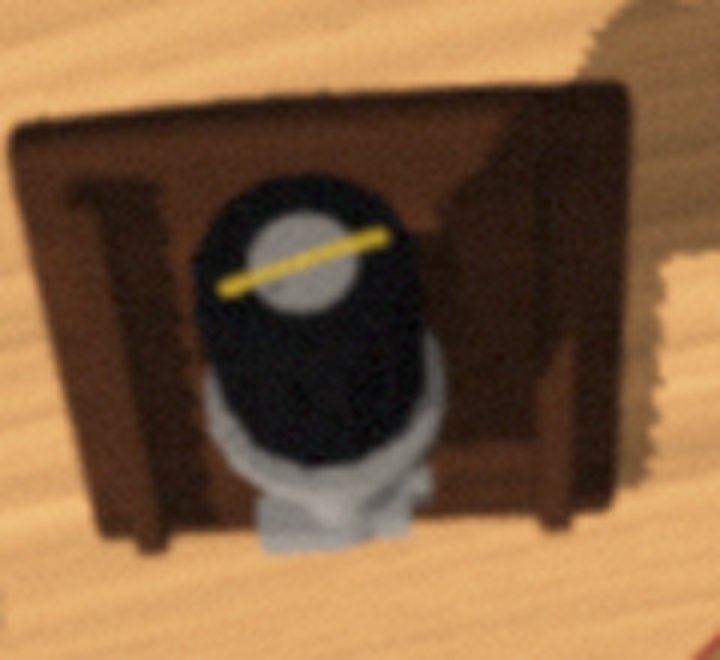

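```bash
cat >> h.py <<'E'
np.set_printoptions(precision=4,suppress=True)
def pose():
    s=monitor.read_state(); return s,R.from_rotvec(s["orientation"]),np.array(s["tool_pos"])
def plan(Pt=None,Rt=None):
    s,Ro,p=pose()
    if Pt is not None: print("shift mm", Ro.inv().apply(np.array(Pt)-p)*1000)
    if Rt is not None: print("turn", (Ro.inv()*Rt).as_rotvec())
    print("t",s["t"],"pos",p,"q",s["q"],"op",s["opening"],"F",s["force"],"T",s["wrist_torque"])
def ori(az,tilt):  # jaw azimuth az, tilt of finger dir from down towards (az-90deg) dir
    z=np.array([np.cos(az),np.sin(az),0]); f=np.array([np.sin(az),-np.cos(az),0])
    y=np.cos(tilt)*np.array([0,0,-1])+np.sin(tilt)*f
    return R.from_matrix(np.c_[np.cross(y,z),y,z])
E
python3 -m inch '[[[-8,35,0,0.063,-0.058,0],[-8,35,0,0,0,0],[0,0,0,0,0,0],[0,0,0,0,0,0]]]' 64 20
python3 - <<'E'
from h import *
for t in (46,55,65):
    Rt=ori(1.364,np.radians(t)); u=Rt.as_matrix()[:,1]
    plan(np.array([.542,-.229,.082])+.011*u,Rt)
E
```

```text
t: 3.72
tool_pos: [0.5516, -0.2289, 0.1927]
orientation: [-1.538, -0.499, -0.809]
force: [-0.2, -0.3, 0.5]
opening: 0.0641
shift mm [-88.2771  78.7224  -3.521 ]
turn [-0.0107 -0.0065  0.0275]
t 3.725 pos [ 0.5516 -0.2289  0.1927] q [-0.7356 -0.6327  2.3827  0.6056  0.7346 -2.4159] op 0.06410341448862233 F [-0.1506 -0.3398  0.5327] T [ 0.0568  0.3498 -0.0201]
shift mm [-86.5533  78.6344  -3.5086]
turn [-0.0101 -0.0073 -0.1295]
t 3.725 pos [ 0.5516 -0.2289  0.1927] q [-0.7356 -0.6327  2.3827  0.6056  0.7346 -2.4159] op 0.06410341448862233 F [-0.1506 -0.3398  0.5327] T [ 0.0568  0.3498 -0.0201]
shift mm [-84.6808  78.2221  -3.4917]
turn [-0.0095 -0.0082 -0.3041]
t 3.725 pos [ 0.5516 -0.2289  0.1927] q [-0.7356 -0.6327  2.3827  0.6056  0.7346 -2.4159] op 0.06410341448862233 F [-0.1506 -0.3398  0.5327] T [ 0.0568  0.3498 -0.0201]
```

```bash
python3 -m inch '[[[-10,9,0,0,0,0.02],[-11,10,-1,0,0,0],[-11,10,-1,0,0,0],[-12,10,-1,0,0,0],[0,0,0,0,0,0],[0,0,0,0,0,0]]]' 
python3 - <<'E'
from h import *
for t in (46,55):
    Rt=ori(1.364,np.radians(t)); u=Rt.as_matrix()[:,1]
    plan(np.array([.542,-.229,.082])+.011*u,Rt)
w=cam("wrist"); cv2.imwrite("pics/d_w.png",w["image"]); print(proj(w,[.542,-.229,.082]))
d=cam("side"); crop(d,200,180,180,135,4,"d_d")
E
```

```text
t: 4.47
tool_pos: [0.5488, -0.231, 0.1322]
orientation: [-1.541, -0.481, -0.794]
force: [0.1, 0.1, 0.2]
opening: 0.0643
shift mm [-41.3381  40.5072  -0.1425]
turn [-0.0101 -0.0078  0.0067]
t 4.475 pos [ 0.5488 -0.231   0.1322] q [-0.7371 -0.526   2.4222  0.6885  0.631  -2.5353] op 0.06429009563997896 F [0.109  0.0858 0.2194] T [0.0642 0.3175 0.0029]
shift mm [-39.6165  40.3833  -0.1277]
turn [-0.0095 -0.0086 -0.1504]
t 4.475 pos [ 0.5488 -0.231   0.1322] q [-0.7371 -0.526   2.4222  0.6885  0.631  -2.5353] op 0.06429009563997896 F [0.109  0.0858 0.2194] T [0.0642 0.3175 0.0029]
[[275.0465 172.8815]]
```

View pics/d_w.png

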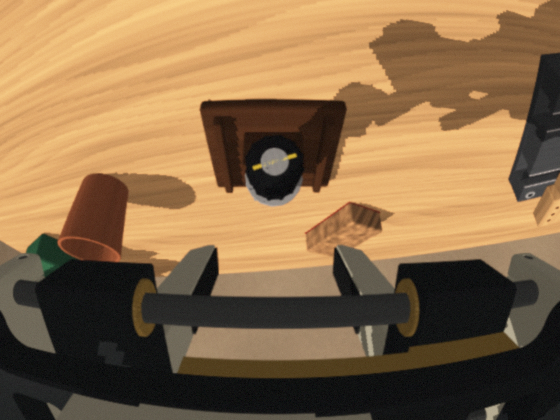

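View pics/d_d.png

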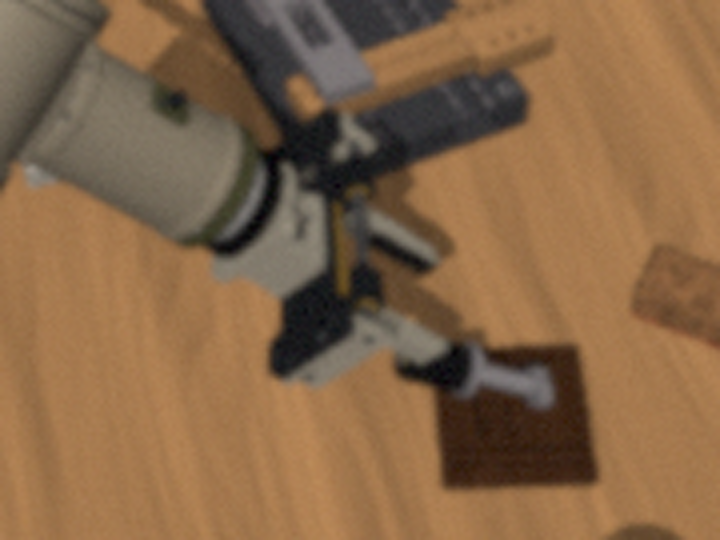

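```bash
python3 -m inch '[[[0,0,0,0,0,0.14],[0,0,0,0,0,0],[0,0,0,0,0,0]]]' 
python3 - <<'E'
from h import *
for t in (38,):
    Rt=ori(1.364,np.radians(t)); u=Rt.as_matrix()[:,1]
    plan(np.array([.542,-.229,.082])+.011*u,Rt)
E
```

```text
t: 4.95
tool_pos: [0.5495, -0.2304, 0.1325]
orientation: [-1.555, -0.372, -0.687]
force: [0.5, -0.6, 0.5]
opening: 0.064
shift mm [-37.5362  45.6863  -0.963 ]
turn [-0.0128 -0.005   0.0095]
t 4.95 pos [ 0.5495 -0.2304  0.1325] q [-0.6809 -0.4382  2.2926  0.4599  0.7296 -2.3026] op 0.06395774344706096 F [ 0.4835 -0.5578  0.5112] T [ 0.0841  0.2993 -0.0118]
```

```bash
python3 -m inch '[[[-12,15,0,-0.012,0,0.01],[-12,15,0,0,0,0],[-13,15,-1,0,0,0],[0,0,0,0,0,0],[0,0,0,0,0,0]]]' 
python3 - <<'E'
from h import *
for t in (38,):
    Rt=ori(1.364,np.radians(t)); u=Rt.as_matrix()[:,1]
    plan(np.array([.542,-.229,.082])+.011*u,Rt)
w=cam("wrist"); cv2.imwrite("pics/e_w.png",w["image"]); print(proj(w,[.542,-.229,.082]))
E
```

```text
t: 5.58
tool_pos: [0.5472, -0.2313, 0.0742]
orientation: [-1.569, -0.357, -0.682]
force: [0.1, -0.3, 0.8]
opening: 0.0644
shift mm [0.4381 1.4125 1.2182]
turn [ 0.0008 -0.0067 -0.0028]
t 5.575 pos [ 0.5472 -0.2313  0.0742] q [-0.6691 -0.3352  2.3294  0.5045  0.5999 -2.3666] op 0.06444631011904399 F [ 0.0868 -0.2503  0.8445] T [0.0335 0.3156 0.0113]
[[277.1232 255.6211]]
```

View pics/e_w.png

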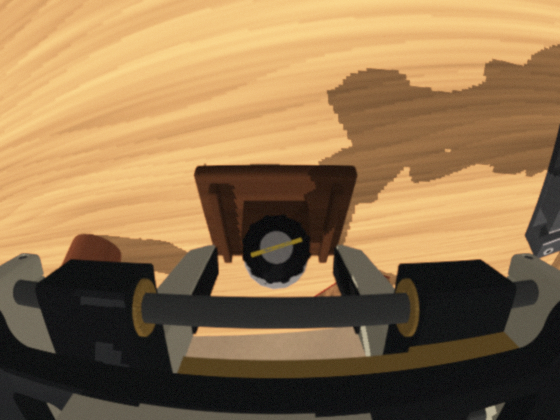

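```bash
python3 -m inch '[[[0,0,0,0,0,0],[0,0,0,0,0,0],[0,0,0,0,0,0],[0,0,0,0,0,0]]]' 0 25
python3 - <<'E'
from h import *
plan()
s=cam("scene"); crop(s,130,170,120,90,6,"f_s")
d=cam("side"); crop(d,260,230,110,80,7,"f_d")
E
```

```text
t: 6.12
tool_pos: [0.5473, -0.2312, 0.0738]
orientation: [-1.569, -0.357, -0.681]
force: [0.2, -0.7, 1.3]
opening: 0.0324
t 6.125 pos [ 0.5473 -0.2312  0.0738] q [-0.6684 -0.3337  2.3286  0.5034  0.5998 -2.3659] op 0.03244010274267188 F [ 0.1998 -0.6734  1.3405] T [0.1026 0.1815 0.0852]
```

View pics/f_s.png

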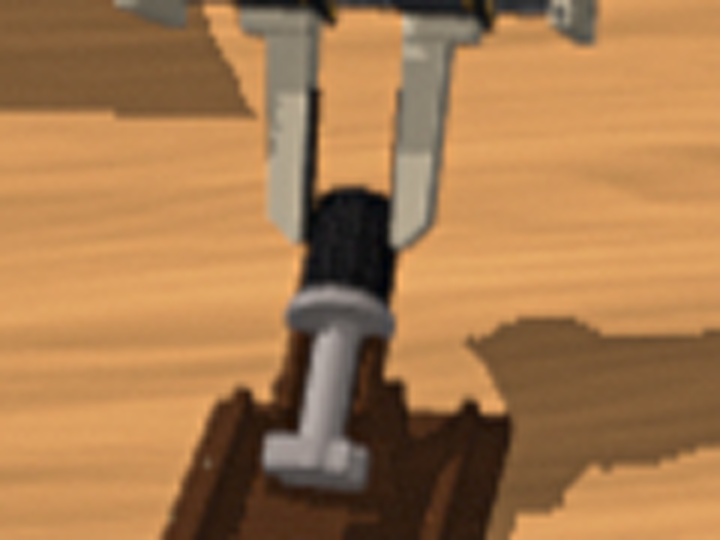

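View pics/f_d.png

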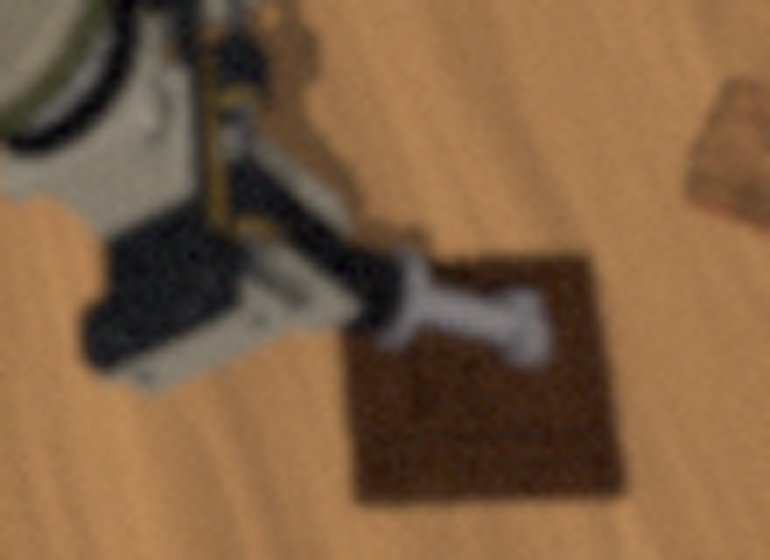

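```bash
python3 -m inch '[[[0,0,0,0,0,0],[6,-8,0,0,0,0],[12,-16,0,0,0,0],[18,-23,0,0,0,0],[18,-23,0,0,0,0],[18,-23,0,0,0,0],[0,0,0,0,0,0]]]' 0 55
python3 - <<'E'
from h import *
plan()
s=cam("scene"); crop(s,130,140,120,120,5,"g_s")
d=cam("side"); crop(d,260,210,110,100,6,"g_d")
E
```

```text
t: 7.1
tool_pos: [0.5482, -0.2327, 0.195]
orientation: [-1.571, -0.361, -0.684]
force: [0.2, 0.7, -2.4]
opening: 0.0325
t 7.1 pos [ 0.5482 -0.2327  0.195 ] q [-0.6696 -0.515   2.2222  0.3687  0.8572 -2.1878] op 0.03247694249515835 F [ 0.1624  0.6623 -2.3538] T [0.1498 0.6879 0.0421]
```

View pics/g_s.png

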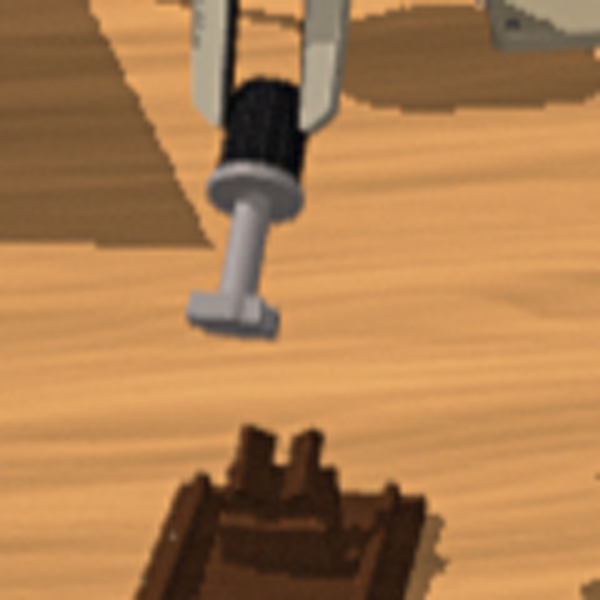

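View pics/g_d.png

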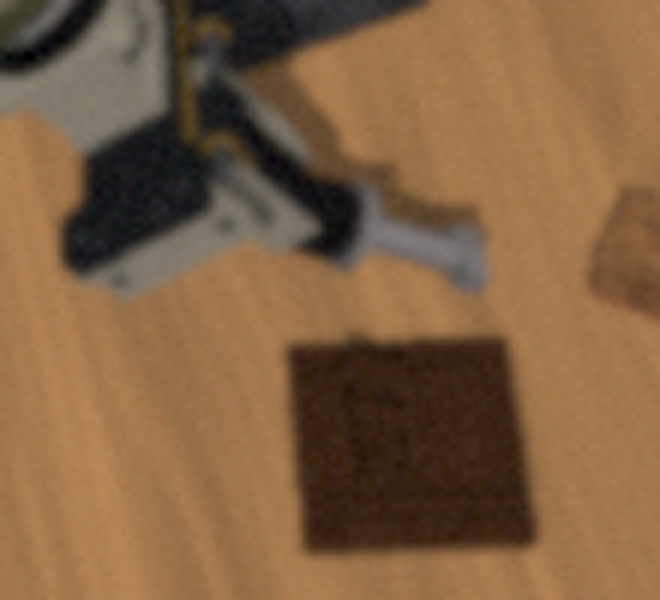

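```bash
python3 -m inch '[[[10,-12,0,0,0,0],[15,-20,0,0,0,0],[15,-20,0,0,0,0],[0,0,0,0,0,0.14],[0,0,0,0,0,0.14],[0,0,0,0,0,0.14],[0,0,0,0,0,0.14],[0,0,0,0,0,0.14]]]'
python3 -m inch '[[[0,0,0,0,0,0.14],[0,0,0,0,0,0.14],[0,0,0,0,0,0.14],[0,0,0,0,0,0],[0,0,0,0,0,0],[0,0,0,0,0,0]]]'
python3 - <<'E'
from h import *
Rt=ori(1.758,np.radians(-27))
plan([.541,.141,.27],Rt)
s=cam("scene"); crop(s,130,100,120,120,5,"h_s")
d=cam("side"); crop(d,260,190,110,100,6,"h_d")
E
```

```text
t: 8.2
tool_pos: [0.5472, -0.2319, 0.2574]
orientation: [-1.557, 0.201, -0.132]
force: [-0.2, 0.3, -2.9]
opening: 0.032
t: 8.95
tool_pos: [0.547, -0.2321, 0.2601]
orientation: [-1.485, 0.514, 0.19]
force: [0.1, -0.0, -2.7]
opening: 0.032
shift mm [-79.9907  28.8753 363.4346]
turn [-0.1803 -0.3568  0.0172]
t 8.95 pos [ 0.547  -0.2321  0.2601] q [-0.4271  0.5894  0.8945 -0.1063  2.1007 -1.819 ] op 0.03195320910730373 F [ 0.0876 -0.0167 -2.6762] T [-0.057 -0.397  0.031]
```

View pics/h_s.png

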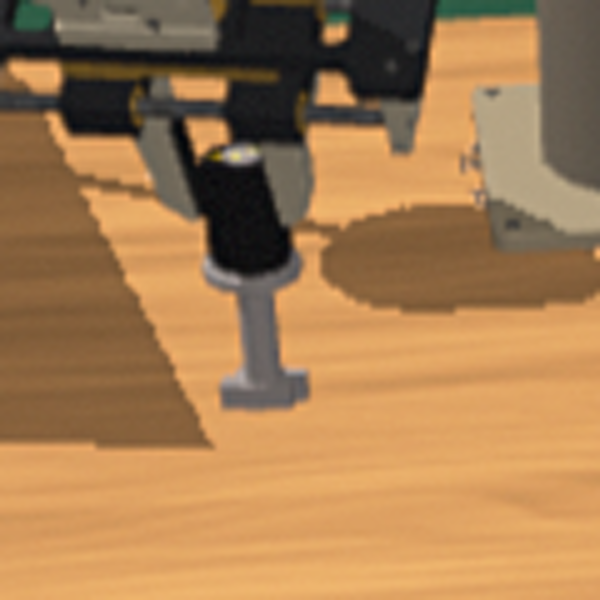

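View pics/h_d.png

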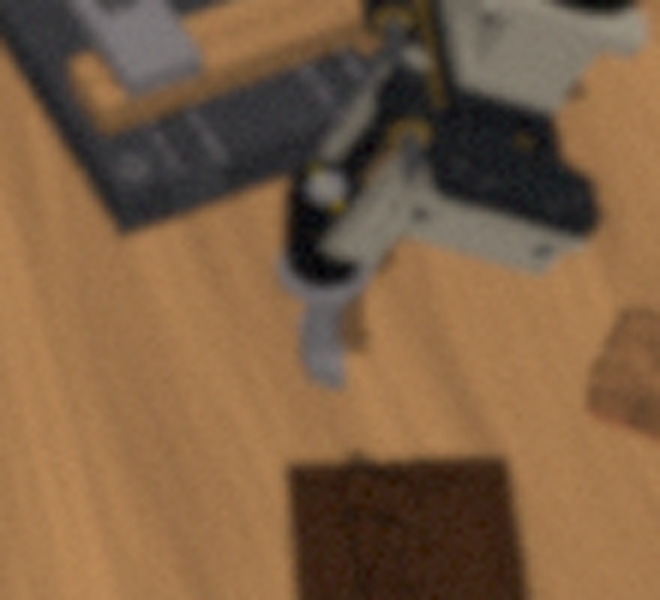

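```bash
cat >> h.py <<'E'
def pc(p,x,y,f): return ((p[0]+.5)/f-.5+x,(p[1]+.5)/f-.5+y)
E
python3 - <<'E'
from h import *
s=cam("scene");d=cam("side")
A,e=two(s,pc((257,285),130,100,5),d,pc((322,283),260,190,6));B,e2=two(s,pc((265,388),130,100,5),d,pc((325,368),260,190,6))
print(A,e,B,e2); v=A-B;print(v/np.linalg.norm(v),np.linalg.norm(v))
Rt=R.from_rotvec(monitor.read_state()["orientation"]);print(Rt.as_matrix())
# expected vertical line image directions
G=A; print(proj(s,[G,G-[0,0,.05]]),proj(d,[G,G-[0,0,.05]]))
print(pc((257,285),130,100,5),pc((265,388),130,100,5))
E
```

```text
[ 0.5494 -0.2308  0.2298] 0.0025205696254835797 [ 0.5507 -0.2344  0.1772] 0.00822376981869478
[-0.0254  0.0683  0.9973] 0.05273260035158878
[[ 0.8776 -0.4305  0.2109]
 [-0.1882  0.0952  0.9775]
 [-0.4409 -0.8975  0.0025]]
[[180.5562 156.9927]
 [182.7181 176.9833]] [[312.9995 236.3397]
 [312.1179 248.1222]]
(181.0, 156.6) (182.6, 177.2)
```

```bash
python3 -m inch '[[[-10,3.6,45,0,0,0],[-10,3.6,45,0,0,0],[-10,3.6,45,0,0,0],[-10,3.6,45,0,0,0],[-10,3.6,45,0,0,0],[-10,3.6,45,0,0,0],[-10,3.6,45,0,0,0],[-10,3.6,45,0,0,0]]]'
python3 -m inch '[[[0,0,0,-0.058,-0.118,0],[0,0,0,-0.058,-0.118,0],[0,0,0,-0.058,-0.118,0],[0,0,0,0,0,0],[0,0,0,0,0,0]]]'
python3 - <<'E'
from h import *
Rt=ori(1.758,np.radians(-27))
plan([.541,.141,.27],Rt)
s=cam("scene"); crop(s,280,100,120,120,5,"i_s")
d=cam("side"); crop(d,230,120,110,100,6,"i_d")
w=cam("wrist"); cv2.imwrite("pics/i_w.png",w["image"])
E
```

```text
t: 10.15
tool_pos: [0.5398, 0.1392, 0.2689]
orientation: [-1.483, 0.517, 0.194]
force: [1.1, -0.6, -2.3]
opening: 0.0319
t: 10.78
tool_pos: [0.54, 0.1378, 0.2683]
orientation: [-1.573, 0.221, 0.5]
force: [-0.1, -0.3, -3.1]
opening: 0.0319
shift mm [ 0.6482 -2.2253  2.9904]
turn [-0.0074 -0.0052  0.013 ]
t 10.775 pos [0.54   0.1378 0.2683] q [ 0.1609  0.4844  1.0216 -0.005   2.0938 -1.5916] op 0.03185112641320073 F [-0.0583 -0.2805 -3.0507] T [ 0.1196 -0.4333 -0.0408]
```

View pics/i_s.png

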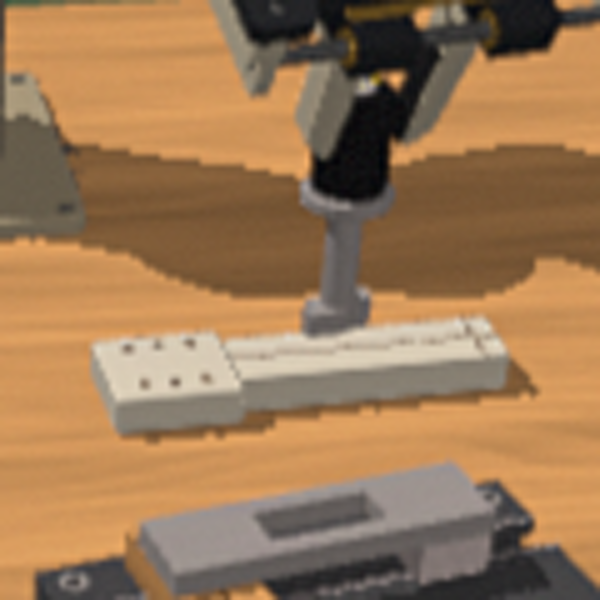

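View pics/i_d.png

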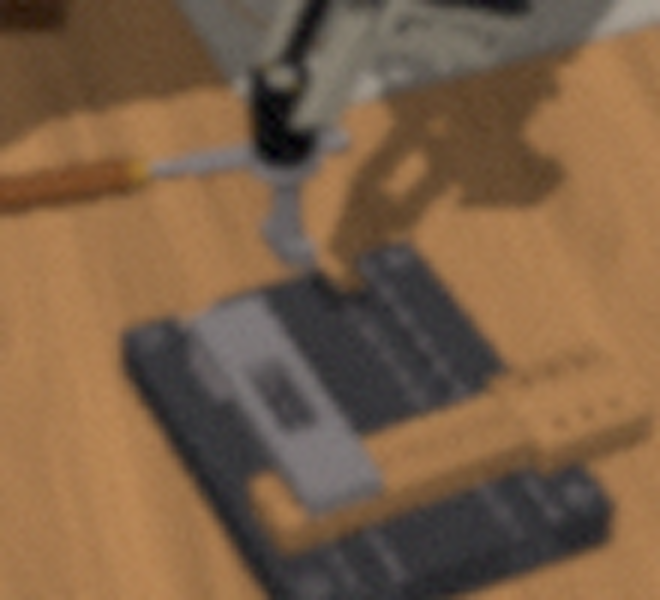

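View pics/i_w.png

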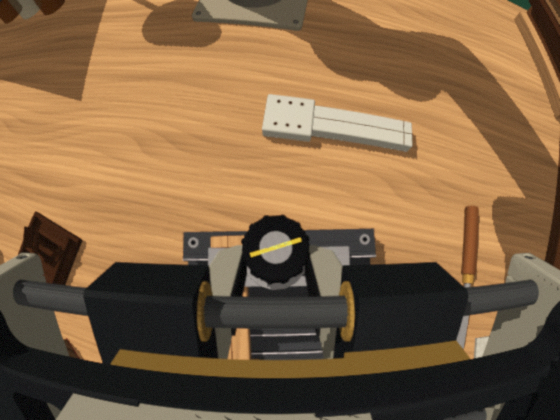

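```bash
python3 - <<'E'
from h import *
plan([.540,.141,.175],ori(1.758,np.radians(-27)))
E
```

```text
shift mm [41.6927 83.1854  3.2638]
turn [-0.0073 -0.0047  0.0125]
t 10.925 pos [0.5401 0.1373 0.268 ] q [ 0.1602  0.4851  1.0213 -0.0054  2.0939 -1.5929] op 0.03180820311629057 F [ 0.1371  0.4695 -3.3415] T [ 0.0512 -0.3727 -0.003 ]
```

```bash
python3 -m inch '[[[10,20,1,-0.007,-0.005,0.01],[11,22,1,0,0,0],[11,22,1,0,0,0],[10,19,0,0,0,0],[0,0,0,0,0,0],[0,0,0,0,0,0]]]'
python3 - <<'E'
from h import *
import pickle
plan([.540,.141,.175],ori(1.758,np.radians(-27)))
s=cam("scene"); crop(s,300,140,90,80,8,"j_s")
d=cam("side"); crop(d,245,150,70,60,10,"j_d")
pickle.dump((s,d),open("cams2.pkl","wb"))
E
```

```text
t: 11.68
tool_pos: [0.5398, 0.141, 0.1753]
orientation: [-1.578, 0.222, 0.516]
force: [0.4, 1.1, -1.8]
opening: 0.032
shift mm [ 0.2972  0.1825 -0.0419]
turn [0.0008 0.0024 0.0025]
t 11.675 pos [0.5398 0.141  0.1753] q [ 0.1697  0.5317  1.1308 -0.0093  1.9478 -1.5923] op 0.03200177535987331 F [ 0.3688  1.1056 -1.7801] T [ 0.1311 -0.4833 -0.0088]
```

View pics/j_s.png

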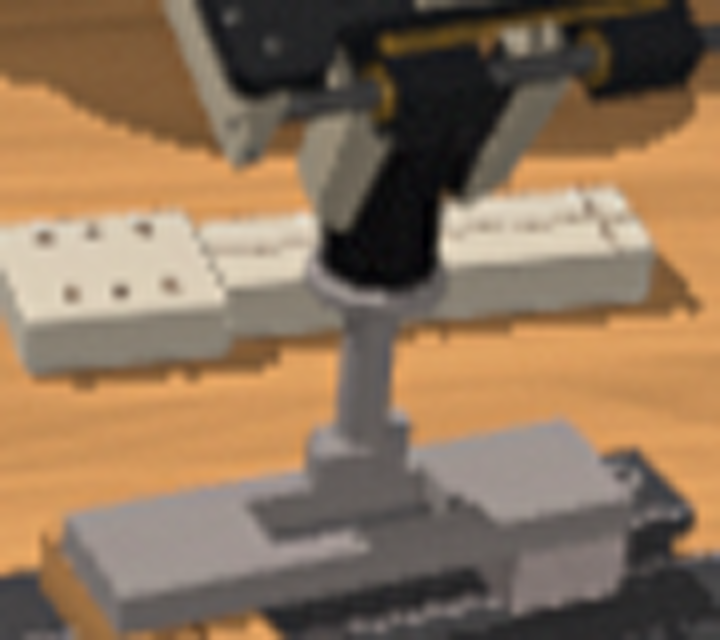

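View pics/j_d.png

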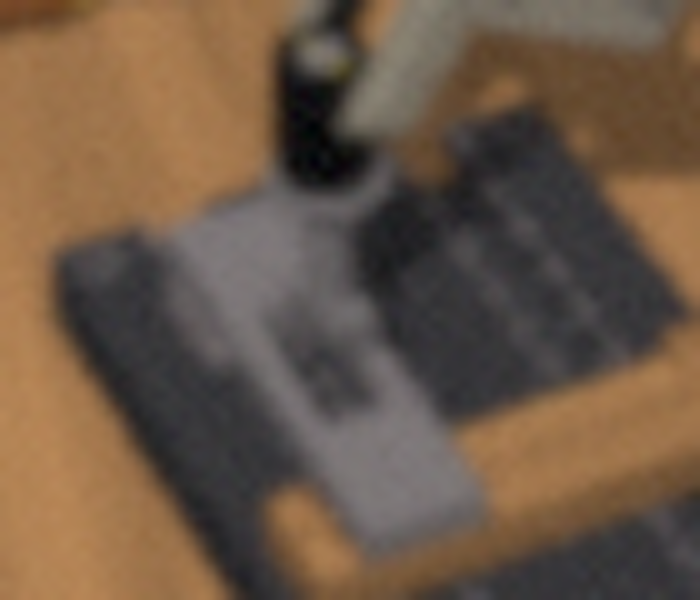

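```bash
python3 - <<'E'
from h import *
import pickle
s,d=pickle.load(open("cams2.pkl","rb"))
st,Ro,p=pose(); 
g=p-Ro.apply([0,.011,0]); print("grasp pt",g)
yaw=.187; ex=np.array([np.cos(yaw),np.sin(yaw),0]);ey=np.array([-ex[1],ex[0],0])
def box(c): return np.array([c+sx*.009*ex+sy*.0175*ey+[0,0,z] for z in(-.0925,-.0805) for sx in(-1,1) for sy in(-1,1)])
B=box(g); 
f=lambda c,P,x,y,k:((proj(c,P)-[x,y]+.5)*k-.5).round(0).tolist()
print("scene",f(s,B,300,140,8)); print("side",f(d,B,245,150,10))
S=[[.5406,.1425,.074]]; C=np.array(S[0]); sl=np.array([C+sx*.012*ex+sy*.031*ey for sx,sy in((-1,-1),(1,-1),(1,1),(-1,1))])
print("slot scene",f(s,sl,300,140,8),"side",f(d,sl,245,150,10))
ol=np.array([C+sx*.023*ex+sy*.085*ey for sx,sy in((-1,-1),(1,-1),(1,1),(-1,1))])
print("strap scene",f(s,ol,300,140,8),"side",f(d,ol,245,150,10))
E
```

```text
grasp pt [0.5452 0.142  0.1859]
scene [[289.0, 452.0], [395.0, 432.0], [314.0, 484.0], [421.0, 463.0], [293.0, 418.0], [399.0, 398.0], [318.0, 450.0], [425.0, 430.0]]
side [[332.0, 353.0], [290.0, 289.0], [380.0, 337.0], [338.0, 274.0], [332.0, 327.0], [289.0, 263.0], [380.0, 311.0], [337.0, 248.0]]
slot scene [[237.0, 499.0], [270.0, 542.0], [457.0, 506.0], [422.0, 463.0]] side [[328.0, 423.0], [392.0, 402.0], [317.0, 290.0], [254.0, 310.0]]
strap scene [[59.0, 510.0], [117.0, 595.0], [632.0, 494.0], [562.0, 415.0]] side [[365.0, 536.0], [490.0, 494.0], [282.0, 189.0], [165.0, 226.0]]
```

```bash
python3 - <<'E'
from h import *
import pickle
s,d=pickle.load(open("cams2.pkl","rb"))
for c,x,y,w,h,n in((s,325,175,50,40,"k_s"),(d,262,165,40,32,"k_d")):
    im=c["image"][y:y+h,x:x+w]; im=cv2.resize(im,None,fx=15,fy=15,interpolation=cv2.INTER_LANCZOS4)
    im=cv2.convertScaleAbs(im,alpha=1.5,beta=-60); cv2.imwrite(f"pics/{n}.png",im)
E
```

```text
(no output)
```

View pics/k_s.png

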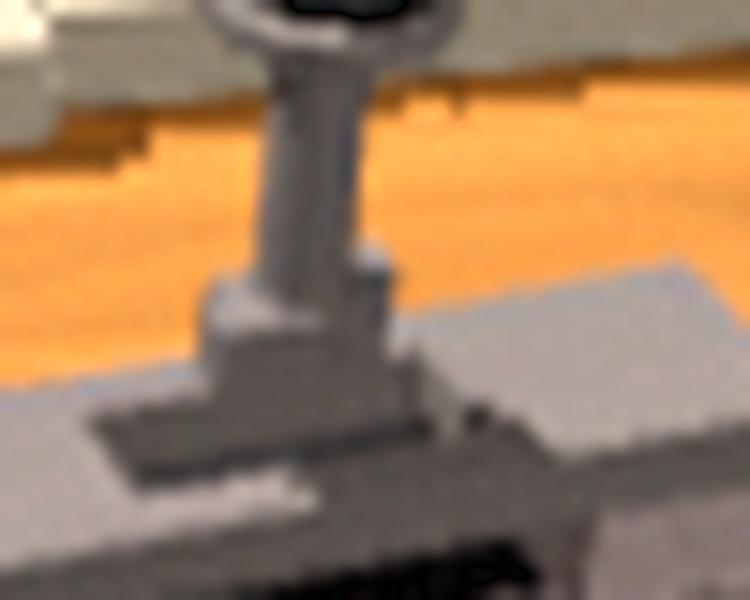

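View pics/k_d.png

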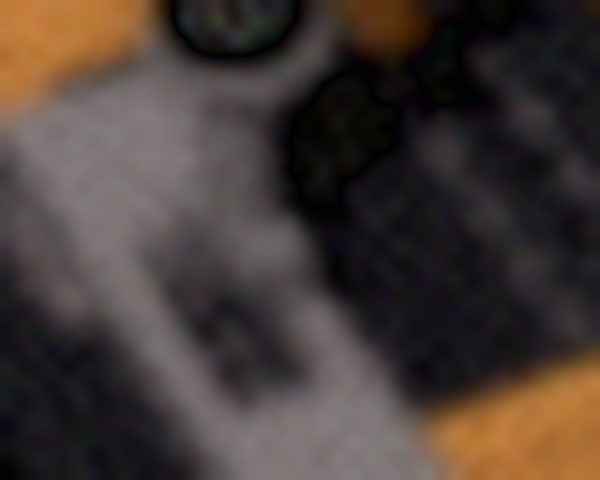

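```bash
cat > edge.py <<'E'
from h import *
import pickle
def edges(c,C,yaw,z,items,rng=.008,ch=None):
    ex=np.array([np.cos(yaw),np.sin(yaw),0]);ey=np.array([-ex[1],ex[0],0])
    g=cv2.cvtColor(c["image"],cv2.COLOR_BGR2GRAY).astype(np.float32) if ch is None else ch(c["image"]).astype(np.float32)
    for nm,axis,off,lo,hi in items:
        res=[]
        for t in np.linspace(lo,hi,15):
            s=np.linspace(-rng,rng,65)
            P=np.array([C+((off+k)*ex+t*ey if axis==0 else (off+k)*ey+t*ex)+[0,0,z] for k in s])
            uv=proj(c,P).astype(np.float32)
            v=cv2.remap(cv2.GaussianBlur(g,(0,0),.6),uv[:,0].reshape(1,-1),uv[:,1].reshape(1,-1),cv2.INTER_CUBIC)[0]
            gr=np.gradient(v); i=np.abs(gr[4:-4]).argmax()+4; res.append((t,off+s[i],gr[i]))
        res=np.array(res); m=np.median(res[:,1]); k=np.abs(res[:,1]-m)<.0025
        pf=np.polyfit(res[k,0],res[k,1],1); print(nm,"off",off,"found %.4f"%m,"slope %.3f n %d grad %.1f"%(pf[0],k.sum(),np.median(res[:,2])))
E
python3 - <<'E'
from edge import *
s,d=pickle.load(open("cams.pkl","rb"))
C=np.array([.5406,.1425,0])
for n,c in(("S",s),("D",d)):
    print(n); edges(c,C,.187,.074,[("strap-x",0,-.023,-.075,.075),("strap+x",0,.023,-.075,.075),("slot-x",0,-.012,-.02,.02),("slot+x",0,.012,-.02,.02),("strap-y",1,-.085,-.015,.015),("strap+y",1,.085,-.015,.015),("slot-y",1,-.031,-.008,.008),("slot+y",1,.031,-.008,.008)])
    sat=lambda im: im.max(2).astype(int)-im.min(2)
    edges(c,C,.187,.036,[("plate+x",0,.15,.02,.11),("plate-x",0,-.05,-.1,-.08),("plate+y",1,.13,.05,.13),("plate-y",1,-.13,-.04,.1)])
E
```

```text
S
strap-x off -0.023 found -0.0200 slope 0.009 n 12 grad -0.5
strap+x off 0.023 found 0.0248 slope -0.010 n 14 grad -2.1
slot-x off -0.012 found -0.0097 slope -0.005 n 15 grad -2.1
slot+x off 0.012 found 0.0140 slope -0.007 n 15 grad 2.8
strap-y off -0.085 found -0.0845 slope -0.002 n 12 grad 2.2
strap+y off 0.085 found 0.0855 slope -0.022 n 13 grad -1.6
slot-y off -0.031 found -0.0300 slope 0.026 n 15 grad -3.2
slot+y off 0.031 found 0.0305 slope 0.168 n 15 grad 2.2
plate+x off 0.15 found 0.1507 slope -0.023 n 15 grad -1.3
plate-x off -0.05 found -0.0462 slope -0.119 n 15 grad -3.7
plate+y off 0.13 found 0.1323 slope 0.015 n 11 grad 4.1
plate-y off -0.13 found -0.1280 slope -0.002 n 9 grad 1.2
D
strap-x off -0.023 found -0.0248 slope 0.006 n 11 grad 1.2
strap+x off 0.023 found 0.0222 slope -0.005 n 14 grad -1.8
slot-x off -0.012 found -0.0130 slope -0.036 n 14 grad -1.7
slot+x off 0.012 found 0.0090 slope 0.064 n 15 grad 1.4
strap-y off -0.085 found -0.0855 slope -0.018 n 14 grad 0.7
strap+y off 0.085 found 0.0913 slope 0.049 n 12 grad 0.6
slot-y off -0.031 found -0.0310 slope -0.107 n 13 grad -1.1
slot+y off 0.031 found 0.0280 slope -0.061 n 14 grad 0.7
plate+x off 0.15 found 0.1472 slope -0.027 n 13 grad 2.0
plate-x off -0.05 found -0.0570 slope -0.004 n 15 grad -1.2
plate+y off 0.13 found 0.1308 slope 0.022 n 8 grad 1.3
plate-y off -0.13 found -0.1288 slope -0.005 n 10 grad 0.5
```

```bash
python3 - <<'E'
from h import *
import pickle
s,d=pickle.load(open("cams2.pkl","rb"))
g=np.array([.5452,.142,0]); C=np.array([.5406,.1425,0]);yaw=.187; ex=np.array([np.cos(yaw),np.sin(yaw),0]);ey=np.array([-ex[1],ex[0],0])
for n,c,off in(("S",s,.002*ex+.0003*ey),("D",d,-.0013*ex)):
    for z in(.108,.115,.125,.135,.145):
        a=proj(c,g+[0,0,z])[0]; t=proj(c,C+off+[0,0,z])[0]
        v=int(round(a[1])); u0=int(a[0])-8; row=c["image"][v,u0:u0+17].astype(int)
        print(n,z,"pred u,v",a,"target u",t[0]); print("   u0",u0,"gray",row.sum(1)//3, "sat",row.max(1)-row.min(1))
    print("du/mm ex,ey",(proj(c,C+.01*ex+[0,0,.1])-proj(c,C+[0,0,.1]))/10,(proj(c,C+.01*ey+[0,0,.1])-proj(c,C+[0,0,.1]))/10)
E
```

```text
S 0.108 pred u,v [344.4794 191.6528] target u 344.66941609568363
   u0 336 gray [153 153 153 155 156 146 115 101  92  92  93  93 107 133 140 144 149] sat [120 121 123 108 106  77  22   5   6   7   9   8   9   7  13  88 118]
S 0.115 pred u,v [344.7481 189.186 ] target u 344.93822952848205
   u0 336 gray [152 151 150 150 150 149 119 105  95  91  94  93 104 148 153 153 151] sat [118 120 120 119 122 114  31   6   6   7   6   5  36 115 127 123 122]
S 0.125 pred u,v [345.135  185.6333] target u 345.32537541133956
   u0 337 gray [160 159 160 161 163 135 110  98  92  94  92  96 156 162 160 159 159] sat [125 126 127 129 133  58  11   7   7   7   3  16 121 130 127 125 125]
S 0.135 pred u,v [345.5257 182.0463] target u 345.7162475534893
   u0 337 gray [ 90  89  90  90  92 100 107  89  87  93  95  92 105 116 119 153 160] sat [ 69  73  72  73  77  54  14   5   6   7   6   8  57  92  99 123 127]
S 0.145 pred u,v [345.9202 178.4246] target u 346.11090001266496
   u0 337 gray [127 126 125 114 114 102  95  93  92 101 106 103 104 100  97 100 100] sat [20 21 23 17 13 10  9  7  8  7 10 11  9  8  7 10  9
[... 352 characters left out ...]
8  97  96  81  62  39  37  26  35  36] sat [7 4 7 3 7 5 6 4 6 2 6 3 2 3 2 4 5]
D 0.125 pred u,v [277.9305 173.9796] target u 276.21840822756195
   u0 269 gray [123 120 123 122 120 113 103 101  99  93  78  56  38  35  36  34  31] sat [5 6 8 6 6 5 7 4 4 4 5 3 2 1 2 3 2]
D 0.135 pred u,v [277.8962 171.7567] target u 276.17543903111533
   u0 269 gray [120 121 123 120 116 111  98  88  88  79  78  64  47  39  34  30  33] sat [6 5 6 6 5 5 5 3 6 2 2 5 3 4 5 4 2]
D 0.145 pred u,v [277.8616 169.5112] target u 276.13203346844824
   u0 269 gray [103 107 113 110 105 101  98  96  98  95  95  91  83  70  47  34  33] sat [6 7 7 6 6 5 3 6 5 4 4 6 4 1 5 2 3]
du/mm ex,ey [[ 0.2662 -0.0851]] [[-0.1209 -0.18  ]]
```

```bash
cat > go.py <<'E'
from h import *
import sys
yaw=.187; ex=np.array([np.cos(yaw),np.sin(yaw),0]);ey=np.array([-ex[1],ex[0],0])
def rel(a,b,c,Rt=None):
    s,Ro,p=pose(); plan(p+(a*ex+b*ey+np.array([0,0,c]))/1000,Rt)
if __name__=="__main__": rel(*map(float,sys.argv[1:4]))
E
python3 go.py -3.2 1.4 0; python3 go.py 0 0 -20
```

```text
shift mm [-2.8538  1.4391  1.4089]
t 11.775 pos [0.5404 0.1411 0.1761] q [ 0.1697  0.5308  1.1299 -0.0094  1.9477 -1.5923] op 0.032009373498663486 F [-0.7874 -0.6016 -2.0546] T [ 0.1806 -0.439   0.0271]
shift mm [ 9.0027 17.8592 -0.007 ]
t 11.775 pos [0.5404 0.1411 0.1761] q [ 0.1697  0.5308  1.1299 -0.0094  1.9477 -1.5923] op 0.032009373498663486 F [-0.7874 -0.6016 -2.0546] T [ 0.1806 -0.439   0.0271]
```

```bash
python3 -m inch '[[[-2.9,1.4,1.4,0,0,0],[3,6,0,0,0,0],[3,6,0,0,0,0],[3,6,0,0,0,0],[0,0,0,0,0,0]]]'
python3 - <<'E'
from h import *
plan()
s=cam("scene"); c=s; im=cv2.resize(c["image"][170:215,320:380],None,fx=12,fy=12,interpolation=cv2.INTER_LANCZOS4); cv2.imwrite("pics/l_s.png",cv2.convertScaleAbs(im,alpha=1.5,beta=-60))
c=cam("side"); im=cv2.resize(c["image"][165:200,258:303],None,fx=14,fy=14,interpolation=cv2.INTER_LANCZOS4); cv2.imwrite("pics/l_d.png",cv2.convertScaleAbs(im,alpha=1.6,beta=-50))
E
```

```text
t: 12.4
tool_pos: [0.5355, 0.1416, 0.1537]
orientation: [-1.578, 0.223, 0.517]
force: [0.4, 1.0, -2.2]
opening: 0.0325
t 12.4 pos [0.5355 0.1416 0.1537] q [ 0.1716  0.5363  1.165  -0.0083  1.9112 -1.5901] op 0.032462590035017565 F [ 0.3816  0.9625 -2.2167] T [ 0.1173 -0.4457 -0.033 ]
```

View pics/l_s.png

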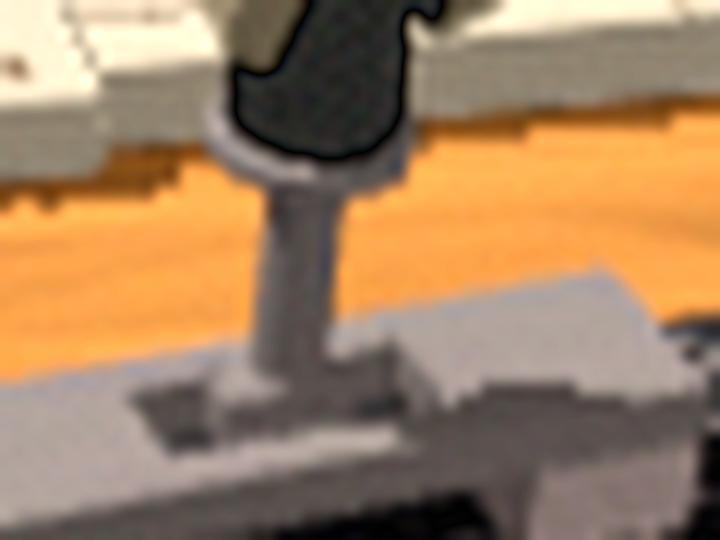

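View pics/l_d.png

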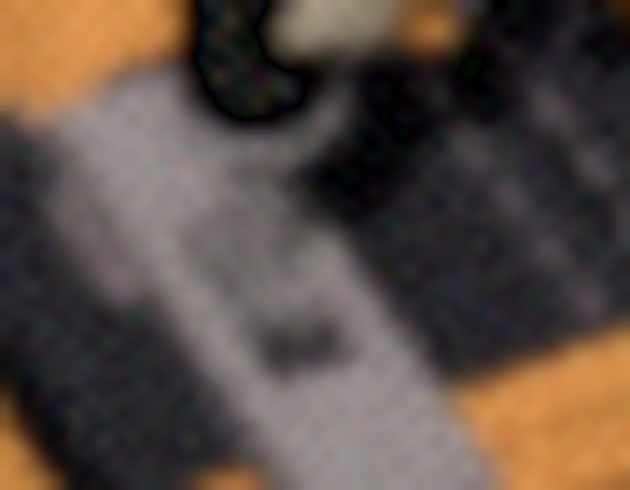

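```bash
python3 -m inch '[[[3.2,6.2,0,0,0,0],[3.2,6.2,0,0,0,0],[3.2,6.2,0,0,0,0],[3.2,6.2,0,0,0,0],[0,0,0,0,0,0]]]'; python3 go.py 0 0 -10
python3 - <<'E'
from h import *
c=cam("scene"); im=cv2.resize(c["image"][170:215,320:380],None,fx=12,fy=12,interpolation=cv2.INTER_LANCZOS4); cv2.imwrite("pics/m_s.png",cv2.convertScaleAbs(im,alpha=1.5,beta=-60))
E
```

```text
t: 13.12
tool_pos: [0.5357, 0.1417, 0.1259]
orientation: [-1.578, 0.223, 0.517]
force: [-0.3, 0.9, -2.3]
opening: 0.0319
shift mm [ 4.536   8.912  -0.0047]
t 13.125 pos [0.5357 0.1417 0.1259] q [ 0.1716  0.5571  1.1884 -0.0082  1.8668 -1.5897] op 0.031860722088525334 F [-0.2974  0.94   -2.2599] T [ 0.1268 -0.4124  0.0373]
```

View pics/m_s.png

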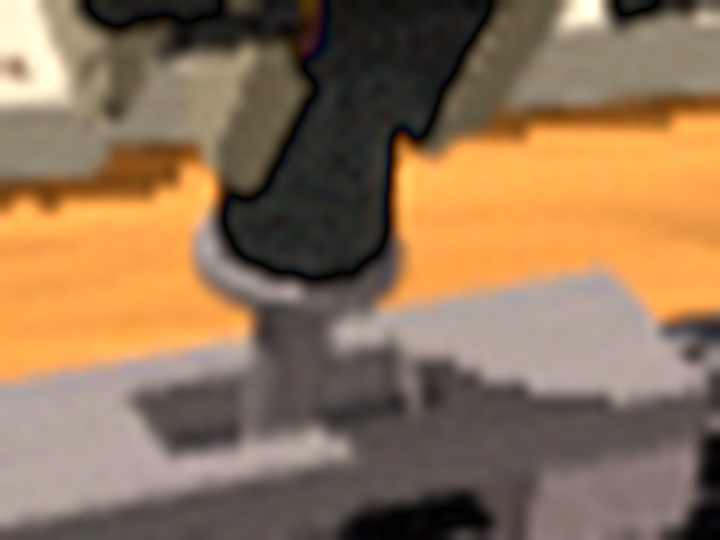

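```bash
python3 -m inch '[[[1.4,2.7,0,0,0,0],[1.4,2.7,0,0,0,0],[1.4,2.7,0,0,0,0],[0,0,0,0,0,0]]]';python3 -m inch '[[[1.4,2.7,0,0,0,0],[1.4,2.7,0,0,0,0],[0,0,0,0,0,0]]]'; python3 go.py 0 0 -10
```

```text
t: 13.68
tool_pos: [0.5361, 0.1418, 0.1174]
orientation: [-1.578, 0.222, 0.516]
force: [-0.5, -0.1, -2.8]
opening: 0.0319
t: 14.05
tool_pos: [0.5361, 0.1418, 0.1113]
orientation: [-1.578, 0.222, 0.517]
force: [0.3, -0.1, -3.6]
opening: 0.032
shift mm [ 4.5278  8.9162 -0.0047]
t 14.05 pos [0.5361 0.1418 0.1113] q [ 0.1717  0.5694  1.1988 -0.0081  1.8432 -1.5894] op 0.032021003502706966 F [ 0.2863 -0.1257 -3.6494] T [ 0.1018 -0.4457 -0.0026]
```

```bash
python3 -m inch '[[[1.4,2.7,0,0,0,0],[1.4,2.7,0,0,0,0],[1.4,2.7,0,0,0,0],[0,0,0,0,0,0]]]';python3 -m inch '[[[0.9,1.8,0,0,0,0],[0.9,1.8,0,0,0,0],[0,0,0,0,0,0]]]'; python3 - <<'E'
from h import *
plan()
c=cam("scene"); im=cv2.resize(c["image"][170:215,320:380],None,fx=12,fy=12,interpolation=cv2.INTER_LANCZOS4); cv2.imwrite("pics/n_s.png",cv2.convertScaleAbs(im,alpha=1.5,beta=-60))
c=cam("side"); crop(c,240,130,90,75,8,"n_d")
E
```

```text
t: 14.55
tool_pos: [0.5362, 0.1418, 0.1021]
orientation: [-1.578, 0.222, 0.517]
force: [-0.5, -0.7, -2.6]
opening: 0.0322
t: 14.92
tool_pos: [0.5363, 0.1418, 0.0983]
orientation: [-1.578, 0.222, 0.516]
force: [-0.5, 0.4, -1.8]
opening: 0.0323
t 14.925 pos [0.5363 0.1418 0.0983] q [ 0.1716  0.5808  1.2074 -0.0081  1.8228 -1.5892] op 0.03227952177296737 F [-0.5219  0.3647 -1.7751] T [ 0.1435 -0.4317 -0.0237]
```

View pics/n_s.png

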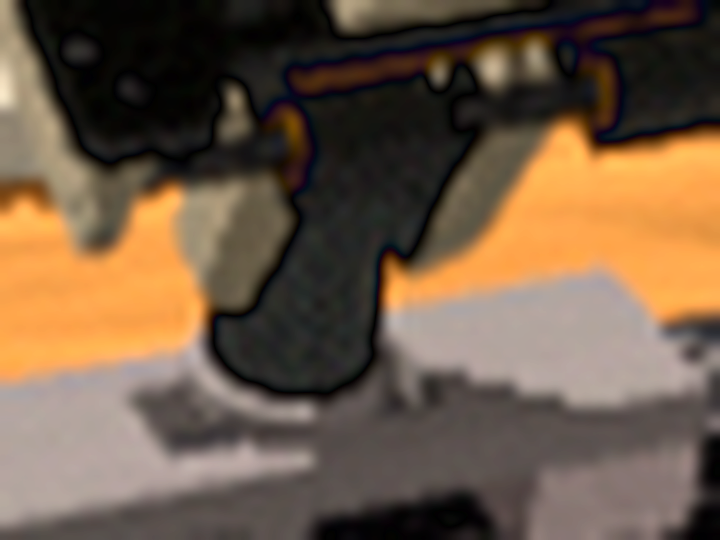

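View pics/n_d.png

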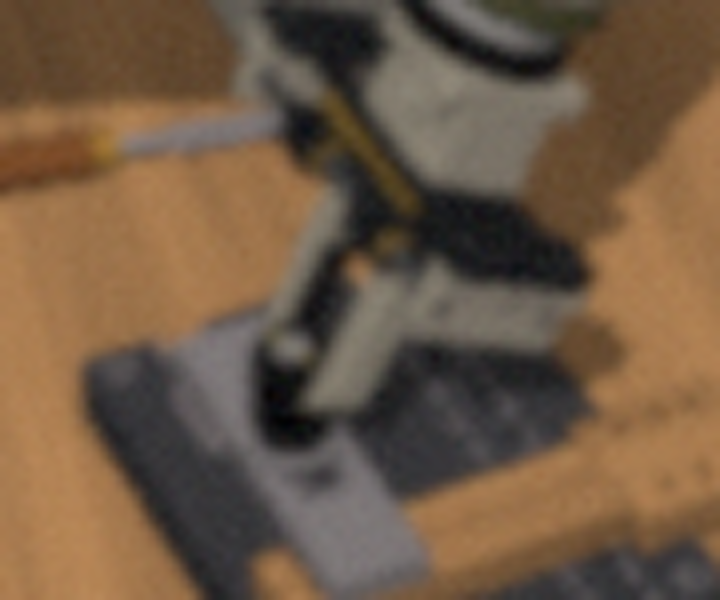

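```bash
python3 -m inch '[[[0.5,0.9,0,0,0,0],[0.5,0.9,0,0,0,0],[0.5,0.9,0,0,0,0],[0,0,0,0,0,0]]]';python3 go.py 0 0 0
```

```text
t: 15.52
tool_pos: [0.5367, 0.1419, 0.0956]
orientation: [-1.578, 0.222, 0.516]
force: [0.6, 0.3, -1.7]
opening: 0.0319
shift mm [0. 0. 0.]
t 15.525 pos [0.5367 0.1419 0.0956] q [ 0.1716  0.5836  1.2084 -0.008   1.8182 -1.5892] op 0.03189296029698357 F [ 0.5543  0.3187 -1.7129] T [ 0.1098 -0.3852 -0.0345]
```

```bash
python3 -m inch '[[[0,0,0,0,0,0],[0,0,0,0,0,0],[0,0,0,0,0,0]]]' 50; python3 -m inch '[[[0,-15,0,0,0,0],[0,-25,0,0,0,0],[0,-30,0,0,0,0],[0,0,0,0,0,0],[0,0,0,0,0,0]]]'; python3 - <<'E'
from go import *
rel(0,0,0,ori(1.758,0))
c=cam("scene"); crop(c,310,155,80,65,9,"o_s")
c=cam("side"); crop(c,240,150,70,60,10,"o_d")
E
```

```text
t: 15.9
tool_pos: [0.5366, 0.1419, 0.0955]
orientation: [-1.578, 0.222, 0.516]
force: [0.4, 0.1, -0.2]
opening: 0.0493
t: 16.52
tool_pos: [0.5675, 0.1478, 0.1574]
orientation: [-1.578, 0.222, 0.516]
force: [-0.7, 0.6, -0.4]
opening: 0.05
shift mm [0. 0. 0.]
turn [ 0.0002  0.0028 -0.4694]
t 16.525 pos [0.5675 0.1478 0.1574] q [ 0.1724  0.6244  1.0368 -0.008   1.9497 -1.5896] op 0.049999859824801006 F [-0.6933  0.611  -0.3759] T [ 0.1029 -0.2878  0.0435]
```

View pics/o_s.png

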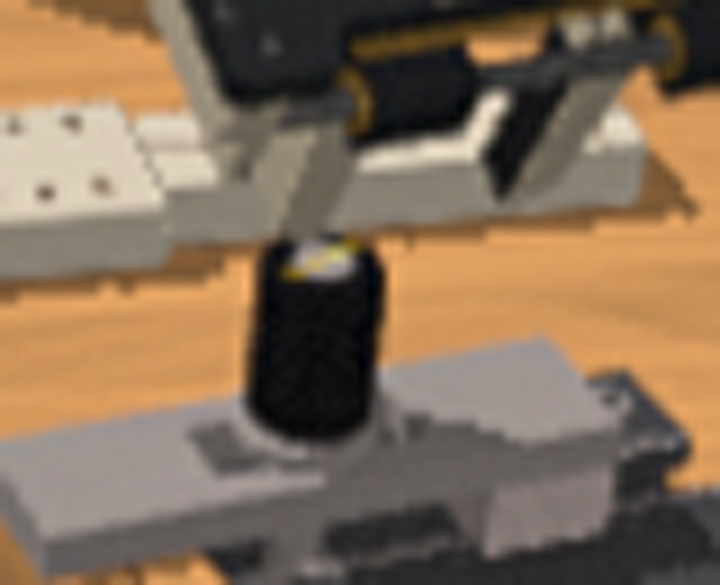

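View pics/o_d.png

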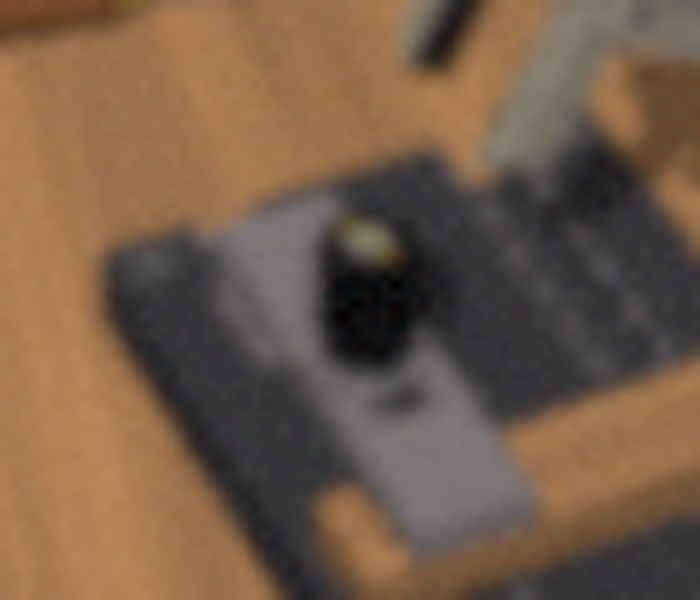

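```bash
python3 -m inch '[[[0,-10,0,0,0,-0.157],[0,-10,0,0,0,-0.157],[0,-10,0,0,0,-0.157],[0,0,0,0,0,0],[0,0,0,0,0,0]]]' 60; python3 - <<'E'
from go import *
s,Ro,p=pose()
plan([.5415,.1428,.19],ori(2.65,0))
w=cam("wrist"); cv2.imwrite("pics/p_w.png",w["image"]); print(proj(w,[.5415,.1428,.128]))
E
```

```text
t: 17.25
tool_pos: [0.5764, 0.1495, 0.186]
orientation: [-1.565, -0.149, 0.149]
force: [0.7, 0.1, -1.0]
opening: 0.0603
shift mm [-35.518   -3.9918   0.0412]
turn [-0.0005 -0.8894 -0.    ]
t 17.25 pos [0.5764 0.1495 0.186 ] q [ 0.1673  0.1274  1.526   0.0004  1.4884 -1.5933] op 0.060311675656220094 F [ 0.6885  0.1098 -1.0231] T [ 0.0627  0.031  -0.0519]
[[275.44   176.7982]]
```

View pics/p_w.png

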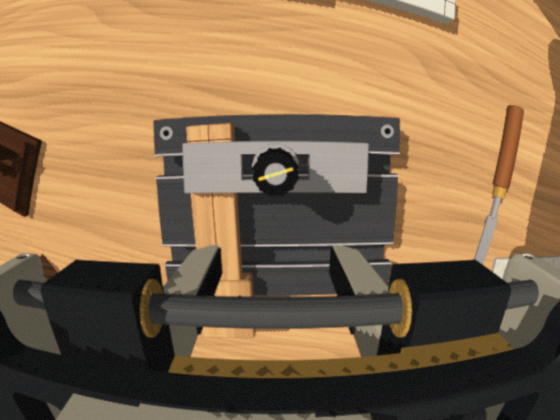

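```bash
python3 - <<'E'
from go import *
w=cam("wrist"); crop(w,235,140,80,65,9,"q_w")
im=w["image"].astype(int)[140:205,235:315]; m=(im[:,:,2]-im[:,:,0]>70)&(im[:,:,1]>130)&(im[:,:,0]<120)
m[:, :]=m; n,l,st,ce=cv2.connectedComponentsWithStats(m.astype(np.uint8)); print(st,ce)
print(onz(w,(276,174.5),.128))
E
```

```text
[[   0    0   80   65 5131]
 [  50   27    8    5   27]
 [  24   33   18    7   40]
 [  44   32    2    1    2]] [[39.4976 31.986 ]
 [53.2963 28.7407]
 [30.25   36.    ]
 [44.5    32.    ]]
[0.5403 0.143  0.128 ]
```

View pics/q_w.png

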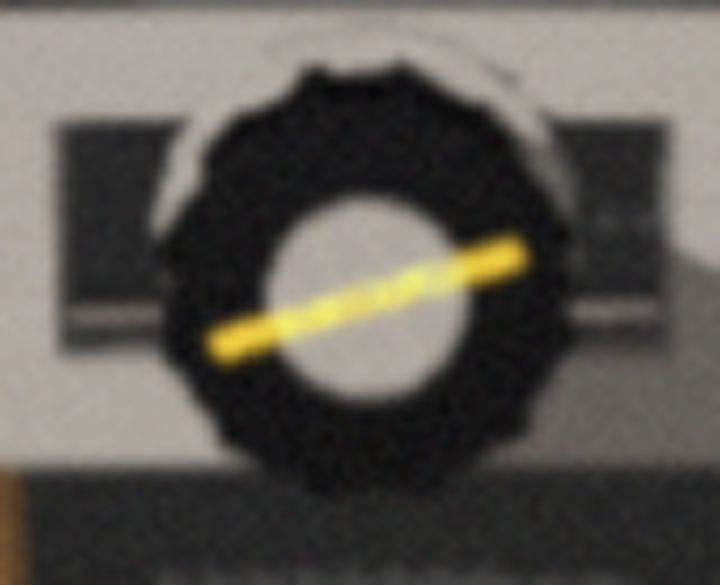

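```bash
python3 -m inch '[[[-18,0,0,0,0,0],[-18.5,0,0,0,0,0],[0,0,0,0,-0.178,0],[0,0,0,0,-0.178,0],[0,0,0,0,-0.178,0],[0,0,0,0,-0.178,0],[0,0,0,0,-0.178,0],[0,0,0,0,0,0]]]' 60; python3 - <<'E'
from go import *
s,Ro,p=pose()
plan([.5403,.1429,.16],ori(2.65,0))
w=cam("wrist"); cv2.imwrite("pics/r_w.png",w["image"]); print(proj(w,[.5403,.1429,.128]))
E
```

```text
t: 18.35
tool_pos: [0.5415, 0.1427, 0.1854]
orientation: [-1.402, -0.839, 0.839]
force: [-0.0, -0.3, -0.7]
opening: 0.0596
shift mm [-0.4207 25.3617  1.158 ]
turn [-0.0005 -0.0006  0.0002]
t 18.35 pos [0.5415 0.1427 0.1854] q [ 0.1658  0.0325  1.6272  0.0005  1.4822 -2.4837] op 0.05962189452635896 F [-0.0219 -0.3443 -0.6509] T [0.1012 0.0386 0.0195]
[[277.5651 223.0068]]
```

View pics/r_w.png

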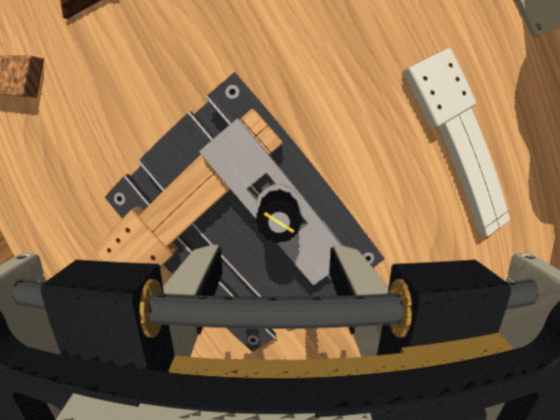

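```bash
python3 - <<'E'
from go import *
w=cam("wrist"); x,y=250,190; g=cv2.cvtColor(w["image"][y:y+60,x:x+60],cv2.COLOR_BGR2GRAY); crop(w,x,y,60,60,10,"s_w")
E
```

```text
(no output)
```

View pics/s_w.png

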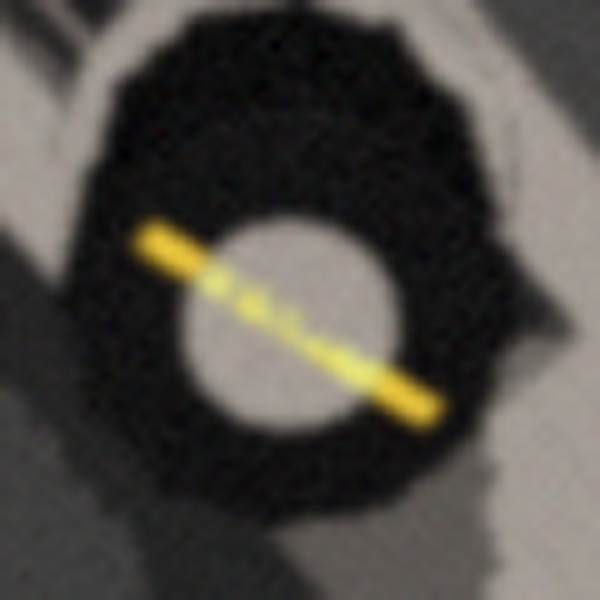

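```bash
python3 - <<'E'
from go import *
w=cam("wrist"); P=onz(w,(278.6,221.9),.128); print(P)
plan([P[0],P[1],.093],ori(2.65,0))
E
```

```text
[0.539  0.1425 0.128 ]
shift mm [-1.2329 92.6498  1.8253]
turn [ 0.0002 -0.0031  0.0008]
t 18.5 pos [0.5411 0.1427 0.1857] q [ 0.1659  0.0304  1.6288  0.0005  1.4818 -2.4811] op 0.059877222227850406 F [ 0.1763 -0.2146  0.4469] T [0.1155 0.0953 0.0451]
```

```bash
python3 -m inch '[[[-1.2,15,1.8,0,0,0],[0,22,0,0,0,0],[0,22,0,0,0,0],[0,20,0,0,0,0],[0,13,0,0,0,0],[0,0,0,0,0,0],[0,0,0,0,0,0]]]'; python3 -m inch '[[[0,0,0,0,0,0],[0,0,0,0,0,0],[0,0,0,0,0,0],[0,0,0,0,0,0]]]' 0 40;  python3 go.py 0 0 0
```

```text
t: 19.38
tool_pos: [0.5393, 0.1426, 0.0949]
orientation: [-1.403, -0.843, 0.838]
force: [-0.3, -0.7, 0.1]
opening: 0.0599
t: 19.88
tool_pos: [0.5389, 0.1426, 0.0944]
orientation: [-1.403, -0.842, 0.839]
force: [-0.6, 0.5, 2.7]
opening: 0.0334
shift mm [0. 0. 0.]
t 19.875 pos [0.5389 0.1426 0.0944] q [ 0.1663  0.0938  1.7336  0.0006  1.3121 -2.4845] op 0.03341784479918518 F [-0.5647  0.527   2.6799] T [ 0.0106  0.1438 -0.0084]
```

```bash
python3 -m inch '[[[0,0,0,0,0.15,0],[0,0,0,0,0.15,0],[0,0,0,0,0.15,0],[0,0,0,0,0.15,0],[0,0,0,0,0.15,0],[0,0,0,0,0.15,0],[0,0,0,0,0.15,0],[0,0,0,0,0.15,0]]]' - 45;  python3 go.py 0 0 0;python3 -m inch '[[[0,0,0,0,0.13,0],[0,0,0,0,0.13,0],[0,0,0,0,0.13,0],[0,0,0,0,0.13,0],[0,0,0,0,0.13,0],[0,0,0,0,0,0]]]';  python3 go.py 0 0 0;
```

```text
t: 20.88
tool_pos: [0.5392, 0.1424, 0.0945]
orientation: [-1.568, 0.096, -0.1]
force: [0.4, -0.9, 1.5]
opening: 0.0328
shift mm [0. 0. 0.]
t 20.875 pos [0.5392 0.1424 0.0945] q [ 0.1661  0.0939  1.7334  0.0001  1.3116 -1.2796] op 0.03277830182363287 F [ 0.3667 -0.9365  1.5422] T [-0.273  -0.0951 -0.0311]
t: 21.62
tool_pos: [0.5391, 0.1423, 0.0944]
orientation: [-1.484, 0.6, -0.603]
force: [1.2, -1.2, 3.7]
opening: 0.0333
shift mm [0. 0. 0.]
t 21.625 pos [0.5391 0.1423 0.0944] q [ 0.166   0.0939  1.7334  0.0001  1.3119 -0.6353] op 0.03325765793585574 F [ 1.1805 -1.1978  3.6958] T [-0.4482  0.145   0.0383]
```

```bash
for i in 1 ; do python3 -m inch '[[[0,0,0,0,0.13,0],[0,0,0,0,0.13,0],[0,0,0,0,0.13,0],[0,0,0,0,0.13,0],[0,0,0,0,0.13,0],[0,0,0,0,0,0]]]';  python3 go.py 0 0 0; done; python3 -m inch '[[[0,0,0,0,0.12,0],[0,0,0,0,0.12,0],[0,0,0,0,0.12,0],[0,0,0,0,0.12,0],[0,0,0,0,0.12,0],[0,0,0,0,0,0]]]';  python3 go.py 0 0 0
python3 - <<'E'
from go import *
c=cam("scene"); crop(c,290,130,100,80,7,"t_s")
c=cam("wrist"); cv2.imwrite("pics/t_w.png",c["image"])
E
```

```text
t: 22.38
tool_pos: [0.5388, 0.1425, 0.0944]
orientation: [-1.276, 1.094, -1.095]
force: [-1.0, -1.2, 3.8]
opening: 0.0332
shift mm [0. 0. 0.]
t 22.375 pos [0.5388 0.1425 0.0944] q [0.1662 0.0938 1.7336 0.0005 1.3124 0.0121] op 0.033249141572506496 F [-1.0454 -1.1535  3.8006] T [-0.3557  0.5234 -0.0408]
t: 23.12
tool_pos: [0.5386, 0.1428, 0.0944]
orientation: [-0.963, 1.528, -1.528]
force: [-2.4, 0.3, 5.6]
opening: 0.0333
shift mm [0. 0. 0.]
t 23.125 pos [0.5386 0.1428 0.0944] q [0.1664 0.0938 1.7336 0.001  1.3125 0.6107] op 0.033280292615710194 F [-2.3757  0.2626  5.6121] T [-0.1265  0.7741 -0.1043]
```

View pics/t_s.png

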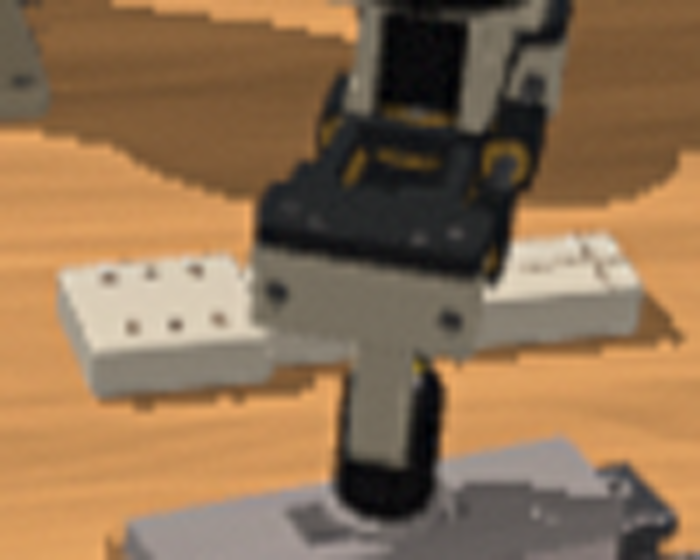

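View pics/t_w.png

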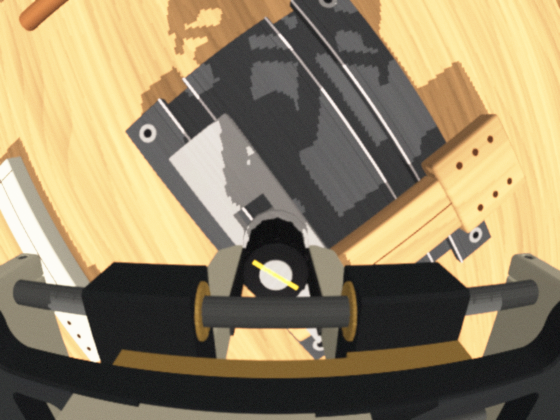

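```bash
for i in 1 2; do python3 -m inch '[[[0,0,0,0,0.1,0],[0,0,0,0,0.1,0],[0,0,0,0,0.1,0],[0,0,0,0,0,0]]]' - 55;  python3 go.py 0 0 0; done
```

```text
t: 23.72
tool_pos: [0.5386, 0.1428, 0.0944]
orientation: [-0.758, 1.733, -1.731]
force: [-1.7, -0.7, 4.5]
opening: 0.0329
shift mm [0. 0. 0.]
t 23.725 pos [0.5386 0.1428 0.0944] q [0.1665 0.0938 1.7337 0.0011 1.3125 0.9102] op 0.0328787330592998 F [-1.6656 -0.7434  4.4642] T [ 0.0177  0.8123 -0.0899]
t: 24.22
tool_pos: [0.5386, 0.1429, 0.0943]
orientation: [-0.517, 1.925, -1.923]
force: [-3.7, -0.1, 5.8]
opening: 0.033
shift mm [0. 0. 0.]
t 24.225 pos [0.5386 0.1429 0.0943] q [0.1666 0.0938 1.7337 0.0012 1.3125 1.2102] op 0.033017987905561444 F [-3.652  -0.1352  5.8416] T [ 0.1075  0.7975 -0.0473]
```

```bash
for i in 1 2; do python3 -m inch '[[[0,0,0,0,0.1,0],[0,0,0,0,0.1,0],[0,0,0,0,0.1,0],[0,0,0,0,0,0]]]' - 60;  python3 go.py 0 0 0; done
```

```text
t: 24.72
tool_pos: [0.5385, 0.143, 0.0943]
orientation: [-0.238, 2.102, -2.099]
force: [-3.7, -0.0, 6.0]
opening: 0.0334
shift mm [0. 0. 0.]
t 24.725 pos [0.5385 0.143  0.0943] q [0.1667 0.0937 1.7338 0.0013 1.3127 1.51  ] op 0.0333637700853191 F [-3.6931 -0.0177  6.0236] T [0.1328 0.8882 0.0944]
t: 25.22
tool_pos: [0.5385, 0.1431, 0.0943]
orientation: [-0.08, -2.187, 2.183]
force: [-2.7, 0.7, 4.7]
opening: 0.0331
shift mm [0. 0. 0.]
t 25.225 pos [0.5385 0.1431 0.0943] q [0.1668 0.0938 1.7338 0.0014 1.3125 1.8097] op 0.03310315905567383 F [-2.6505  0.7412  4.6545] T [0.2897 0.7961 0.3375]
```

```bash
for i in 1 2; do python3 -m inch '[[[0,0,0,0,0.08,0],[0,0,0,0,0.08,0],[0,0,0,0,0,0]]]' - 60;  python3 go.py 0 0 0; done
```

```text
t: 25.6
tool_pos: [0.5385, 0.1431, 0.0942]
orientation: [-0.246, -2.101, 2.097]
force: [-4.8, 1.6, 5.4]
opening: 0.0328
shift mm [0. 0. 0.]
t 25.6 pos [0.5385 0.1431 0.0942] q [0.1668 0.0939 1.7338 0.0014 1.3124 1.9694] op 0.0328072189949234 F [-4.8241  1.6075  5.3725] T [0.5346 0.7998 0.4774]
t: 25.98
tool_pos: [0.5386, 0.1432, 0.0942]
orientation: [-0.4, -2.009, 2.005]
force: [-4.2, 2.4, 5.5]
opening: 0.033
shift mm [0. 0. 0.]
t 25.975 pos [0.5386 0.1432 0.0942] q [0.1668 0.0939 1.7338 0.0014 1.3122 2.1296] op 0.03301525121564501 F [-4.2028  2.3992  5.4645] T [0.7289 0.8006 0.591 ]
```

```bash
python3 -m inch '[[[0,0,0,0,0.08,0],[0,0,0,0,0.08,0],[0,0,0,0,0,0]]]' - 60;  python3 go.py 0 0 0; python3 - <<'E'
from go import *
c=cam("wrist"); cv2.imwrite("pics/u_w.png",c["image"])
E
```

```text
t: 26.35
tool_pos: [0.5386, 0.1432, 0.0942]
orientation: [-0.543, -1.911, 1.907]
force: [-3.6, 3.8, 4.7]
opening: 0.0329
shift mm [0. 0. 0.]
t 26.35 pos [0.5386 0.1432 0.0942] q [0.1668 0.094  1.7338 0.0014 1.312  2.2899] op 0.032905755506786274 F [-3.584   3.7778  4.733 ] T [0.9297 0.7258 0.7225]
```

View pics/u_w.png

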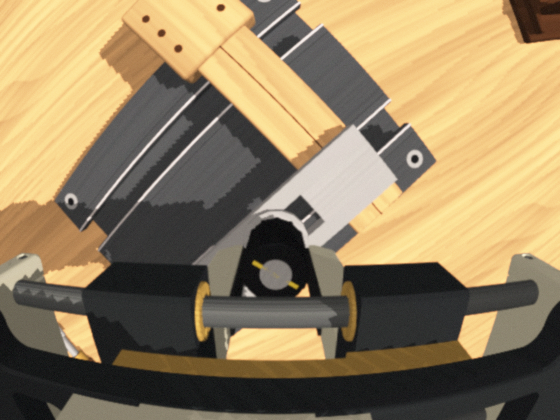

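```bash
python3 -m inch '[[[0,0,0,0,0,0],[0,0,0,0,0,0],[0,0,0,0,0,0]]]' 60; python3 -m inch '[[[0,-10,0,0,0,0],[0,-25,0,0,0,0],[0,-30,0,0,0,0],[0,-30,0,0,0,0],[0,0,0,0,0,0],[0,0,0,0,0,0]]]'; python3 - <<'E'
from go import *
plan()
c=cam("wrist"); cv2.imwrite("pics/v_w.png",c["image"])
pickle_=__import__("pickle"); s=cam("scene");d=cam("side");pickle_.dump((s,d),open("cams3.pkl","wb"))
crop(s,280,150,150,115,5,"v_s"); crop(d,240,150,110,80,7,"v_d")
E
```

```text
t: 26.78
tool_pos: [0.5387, 0.1422, 0.0938]
orientation: [-0.547, -1.907, 1.905]
force: [-0.5, -0.4, -1.3]
opening: 0.0575
t: 27.52
tool_pos: [0.5384, 0.1424, 0.1887]
orientation: [-0.548, -1.907, 1.905]
force: [0.1, 0.0, -0.8]
opening: 0.0601
t 27.525 pos [0.5384 0.1424 0.1887] q [0.1661 0.0205 1.6333 0.0005 1.4862 2.2953] op 0.06014398313091817 F [ 0.1012  0.0024 -0.7667] T [ 0.0566  0.2166 -0.0036]
```

View pics/v_w.png

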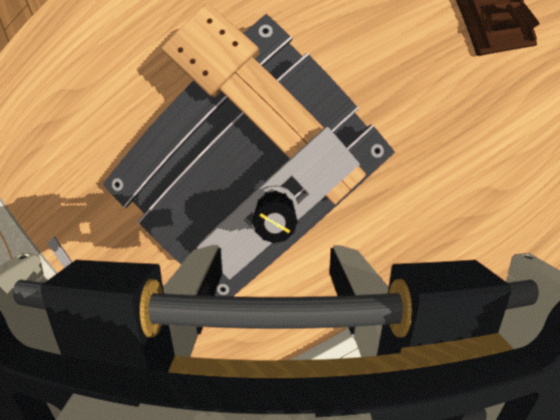

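View pics/v_s.png

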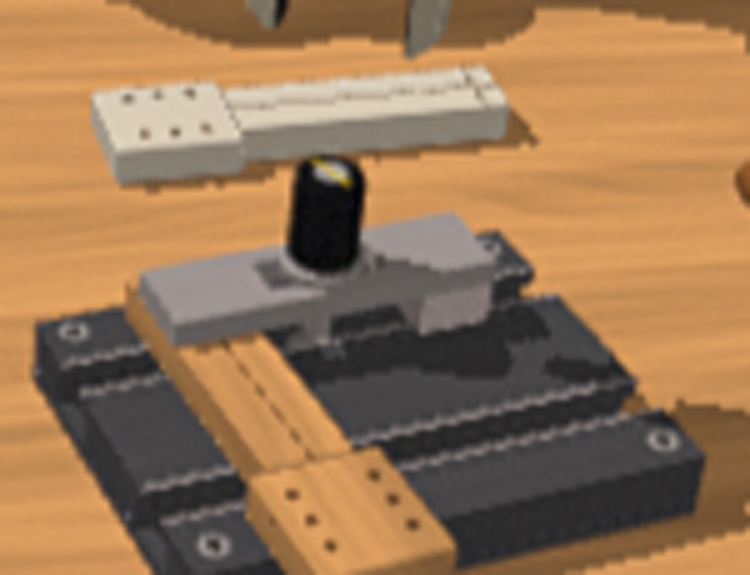

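View pics/v_d.png

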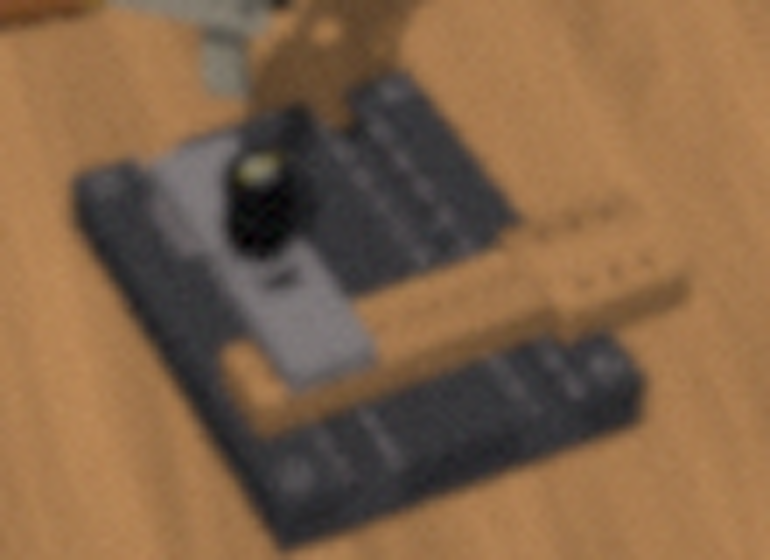

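```bash
python3 - <<'E'
from edge import *
a=pickle.load(open("cams.pkl","rb"));b=pickle.load(open("cams3.pkl","rb"))
C=np.array([.5406,.1425,0])
for c in (a[0],b[0],a[1],b[1]):
    print("--"); edges(c,C,.187,.074,[("strap+x",0,.023,-.075,-.03),("strap-y",1,-.085,-.015,.015),("strap+y",1,.085,-.015,.015)])
for i,(x,y,w,h) in((0,(290,195,90,80)),(1,(295,175,50,40))):
    p=[cv2.cvtColor(k[i]["image"][y:y+h,x:x+w],cv2.COLOR_BGR2GRAY).astype(np.float32) for k in (a,b)]
    print(cv2.phaseCorrelate(*p))
E
```

```text
--
strap+x off 0.023 found 0.0253 slope -0.012 n 15 grad -2.1
strap-y off -0.085 found -0.0845 slope -0.002 n 12 grad 2.2
strap+y off 0.085 found 0.0855 slope -0.022 n 13 grad -1.6
--
strap+x off 0.023 found 0.0255 slope 0.011 n 15 grad -2.2
strap-y off -0.085 found -0.0845 slope -0.004 n 12 grad 2.2
strap+y off 0.085 found 0.0853 slope 0.006 n 13 grad -1.6
--
strap+x off 0.023 found 0.0238 slope -0.031 n 8 grad -0.9
strap-y off -0.085 found -0.0855 slope -0.018 n 14 grad 0.7
strap+y off 0.085 found 0.0913 slope 0.049 n 12 grad 0.6
--
strap+x off 0.023 found 0.0243 slope -0.017 n 11 grad -0.9
strap-y off -0.085 found -0.0863 slope 0.038 n 11 grad 0.8
strap+y off 0.085 found 0.0915 slope 0.008 n 14 grad 0.7
((-0.06640824706814641, -0.009683723373449027), 0.6971680296791924)
((-0.004177470375989145, -0.021217408797706838), 0.992719337940216)
```

Strap and blank have not moved, the robot is clear of everything, and the knob tightened to about 0.72 N m. I'm handing in.

```bash
python3 -c "
from plant import robot; print(robot.close_job())"
```

```text
the job is handed in; nothing more can be done
None
```

The T-bolt is in the T-slot under the strap, tightened and released, and I handed the job in at about 27.5 s of the 72 s allowed. No verdict was reported.

**What I did:**
- I gripped the knob with the tool tilted, because the arm could not reach the pose in line with the bolt. I lifted the bolt, stood it upright and lowered its head through the strap and the slot's mouth; the wrist force showed no contact.
- I let go with the flange about 1.5 mm above the strap; the pictures then showed it seated.
- I took a fresh grip from straight above and turned the knob 4.77 rad clockwise in one go. Wrist torque stayed at about 0.1 N m, then rose steadily to 0.72 N m, without the knob slipping in the jaws. I then opened the gripper and backed off about 95 mm.

**Last checks:**
- **Strap and neck blank:** strap edges agree with the first pictures to within about 1 mm, and the blank to under 0.1 pixel.
- **Heel block and bystanders:** not measured. The heel block looks the same in the pictures, and the arm never came near the chisel, glue pot or sanding block.
- **Bolt and gripper:** the bolt looks upright, and the wrist force was near zero after release.
- **Head and clamping force:** the head is hidden, so that it sits square, and that the strap presses on the blank with more than 15 N, are inferred only from the turn angle and the torque rise.
- **Disagreements:** the scene and side cameras differed by about 3 mm across the slot. I settled on a value between them and what the arm's own pose gave, and it fitted.

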